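# Take the filter slider out of the blocked light base

### The arm

A 6-joint arm with a two-finger parallel gripper is mounted at the origin on a cart in front of the work surface, level with it; the furniture and walls round the work are solid. World frame = base frame: x ahead of the robot, y to its left, z up, the work surface at z = 0. Lengths are in m, angles in degrees, forces in N, time in s.
With the tool pointing down it reaches from about 0.35 to 0.875 m from the base axis. Payload 4.2 kg.
Tool frame: the origin (TCP) lies at the very end of the fingers, on their centre line; the grasp point (between the pads) lies 19 mm behind it; z points along the fingers, y is the line along which they close (so a half turn about z gives the same grasp; the last joint's range is limited). The gripper opens to 87 mm and grips with 3 to 60 N. Pads are 19 mm wide; open, the fingers measure 117 mm over their backs; the gripper's body (75 mm by 190 mm) begins 51 mm behind the grasp point.
Start: joints at [79.79, 22.042, 0.453, 0, -68.411, -14.817], TCP at [0.264, 0.566, 0.223] pointing down, gripper open.
Joint ranges: [-179.83, 179.83], [-69.29, 118.12], [-61.27, 80.66], [-181.25, 117.63], [-171.15, -9.14], [-177.46, 177.46]. Speed limits (degrees/s): [159.86, 159.86, 180, 180, 180, 180].

### API

Orientations are given as a 3x3 rotation matrix whose columns are the frame's x, y, z axes.
In Python, from station import sense, cams, r gives the robot as it stands. The module is installed in compiled form; this text tells all that it offers.
- The arm moves only by the tool step_arm, never from a script. Its argument "targets" is text: rows parted by semicolons, each of 4 numbers parted by spaces: the shift along the tool's x, y, z in cm, then the turn about the tool's z in degrees. In form: x y z turn; .... A call has 1 to 12 rows; each row shifts and turns the commanded pose from where the row before left it, along the tool's axes as they then stand; what a row does not reach is not made up. A row lasts 1/12 s, in which the tool goes at most 41.7 mm and 7.16 degrees, less where a joint would pass 70% of its speed; a pose out of reach is approached as far as the arm can. A call with a gripper value outside its range is refused whole. "claw" is the finger opening in cm, from 0 to 8.7, set as the call begins (left out, the last holds). The fingers move at their own pace and stop on an object; the grip force is fixed at half the most. Time passes only in rows, so rows that do not move let the fingers close. It gives the time, the measured TCP pose, the force, the opening and the grip force at its end, in the units of the state.
- sense(): the state, without advancing time (a new reading comes with each control period).
- cams.capture(name): name is "scene" or "top"; returns a dict with "frame" (480x640x3 uint8, blue, green, red), "vertical_fov" (degrees; the focal length in pixels is half the picture's height over the tangent of half this angle, whatever the lens; pixels are square), "cx", "cy" (the principal point, pixels), "dist_coeffs" ([k1, k2, p1, p2, k3] as OpenCV has them; the pictures are not rectified), "eye" and "rotation" of the camera in the world. Camera axes: x right, y down, z forward; pixel columns grow to the right and rows downward; lengths in m; the calibration is good to about 2 mm. A picture is of the moment at which its call begins. There is no depth.
- r.finish_job(): hands the job in; it is judged then, once.
The state is a dict: "time_s": time; "joints": joint angles; "joint_velocities": joint speeds; "effort": joint torques, N m; "tcp_pos": TCP position; "ee_rot": TCP orientation; "wrist_force": force on the tool from outside, world axes, zero at the start; "moment": the same for the moment, N m; "gripper_width": opening from 0.0 (shut) to 1.0 (fully open); "gripper_force": force on a finger pad.
Only numpy, scipy, OpenCV 4.12 (cv2) and the standard library are available. Lean on these libraries where they do the work, as an engineer would, in place of code of your own. Each camera call takes 0.05 s, during which the arm holds its last target. There are 200 camera calls.

### The job

The filter slider of the microscope's light base has to go back into its storage cradle, but a steel cup, a blue bottle and a heatsink stand in front of its slot. Set all three upright in the card tray first, then draw the slider level and straight out of the slot without forcing it and lay it flat in the recess of the cradle, grip upwards, without dropping it. Finally put the cup, the bottle and the heatsink back upright on the bench, each exactly where it stood, and never tip any of them over.

Things in the scene. Friction and masses are not known exactly. Their poses are not given: they have to be found in the camera images.
- light_base: White box, a microscope light base, 130 (x) x 120 (y) x 50 mm high, fixed, round frosted glass on top. Origin: centre of its underside, on the bench. Front = its -x face, 65 mm from the origin. The slot runs inward from the front along x at y = 0: 34.5 mm wide, floor 16 mm and roof 25.5 mm above the bench, open only at the front.
- filter_slider: Aluminium bar 100 (x) x 32 (y) x 8 mm, 70 g, two windows. Origin: centre of its underside. At the start about 68 mm of it is in the slot, x axis along the light base's; slides freely, 1 mm play. Upright black grip 18 (x) x 12 (y) mm centred at x = -39 mm, from 8 to 36 mm above the underside, standing about 12 mm clear of the light base's front; pinch it across its 12 mm (y).
- cradle: Low grey plastic storage cradle, 136 (x) x 64 (y) x 12 mm high, fixed. Origin: centre of its underside. Recess for the slider centred on the origin, 116 (x) x 44 (y) mm, floor 4 mm and rim 12 mm above the bench. The slider may lie in it either way round.
- tray: Shallow card tray, 156 (x) x 200 (y) mm with a rim 12 mm high, fixed. Origin: centre of its underside; floor 2 mm thick; inside 140 x 184 mm. The place to set things aside.
- cup: Plain round steel cup, 58 mm diameter, 63 mm high, open at the top. Origin: centre of its underside; z is up along its axis.
- heatsink: Finned aluminium heatsink block, 45 (x) x 60 (y) x 28 mm high, 140 g, fins up. Origin: centre of its underside; grip it across its 45 mm (x).
- blue_bottle: Blue round bottle, 36 mm diameter up to 55 mm height, then a white conical spout, 98 mm high in all. Origin: centre of its underside; z is up along its axis.
Mind the look-alikes: they are no part of the job. Several things have the shape of the cup; the one meant has the colours described above.

How it is judged (in metres and radians):
On the way, in this order (a step that is already met when the one before it is completed fails the run):
1. The cup, the bottle and the heatsink stand upright and released on the floor of the card tray, all at the same time (x of cup in the frame of tray between -0.07 and 0.07 m and y of cup in the frame of tray between -0.092 and 0.092 m and z of each of cup, heatsink, blue_bottle in the frame of tray below 0.006 m and angle between each of cup, heatsink, blue_bottle's own z axis and vertical below 0.1 rad and linear speed of each of cup, heatsink, blue_bottle below 0.03 m/s and contact force between the fingers and cup below 0.1 N and x of heatsink in the frame of tray between -0.07 and 0.07 m and y of heatsink in the frame of tray between -0.092 and 0.092 m and contact force between the fingers and heatsink below 0.1 N and x of blue_bottle in the frame of tray between -0.07 and 0.07 m and y of blue_bottle in the frame of tray between -0.092 and 0.092 m and contact force between the fingers and blue_bottle below 0.1 N), for 0.2 s.
2. The slider lies flat in the recess of the cradle, released (x of filter_slider in the frame of cradle between -0.009 and 0.009 m and y of filter_slider in the frame of cradle between -0.009 and 0.009 m and z of filter_slider in the frame of cradle below 0.0065 m and angle between filter_slider's own z axis and vertical below 0.06 rad and angle between the x axis of filter_slider and the x axis of cradle, either way round below 0.25 rad and linear speed of filter_slider below 0.02 m/s and contact force between the fingers and filter_slider below 0.1 N), for 0.2 s.
At the end, for the whole second after the job is handed in: The slider lies flat in the cradle's recess (its origin within 9 mm of the cradle's in x and y and on the recess floor, grip up), and the cup, the blue bottle and the heatsink each stand upright within 15 mm of where each stood at the start; all released and at rest (all of step 2 and distance of each of cup, heatsink, blue_bottle from where it was at the start of the episode below 0.015 m and angle between each of cup, heatsink, blue_bottle's own z axis and vertical below 0.08 rad and linear speed of each of cup, heatsink, blue_bottle below 0.02 m/s and contact force between the fingers and cup below 0.1 N and contact force between the fingers and heatsink below 0.1 N and contact force between the fingers and blue_bottle below 0.1 N); the robot touches nothing.
It fails at once if The slider is forced against the light base (more than 25 N) (contact force between filter_slider and light_base above 25 N).
It fails at once if The slider is let fall (faster than 0.5 m/s with no finger on it) (contact force between the fingers and filter_slider below 0.01 N and linear speed of filter_slider above 0.5 m/s).
It fails at once if The cup, the bottle or the heatsink is tipped by more than 45 degrees (angle between any of cup, heatsink, blue_bottle's own z axis and vertical above 0.785 rad).
It also fails if it takes over 147 s, if anything falls off the work surface, if the arm or the gripper's body presses on something with over 40 N, if the wrist force passes 120 N, or if a joint passes its speed limit or range.

## Working session

There is one attempt and no reset: what is moved stays moved. The work goes in short steps, Python scripts to look and compute and a tool call to move; the robot and the scene stay as the last step left them, time stands still between calls to the robot, and variables do not carry over. Pictures are saved under pics/ and viewed, at most 14 in all, crops included, and the job is handed in when it is done.

Besides the shell and the picture viewer there is one more tool, called by a JSON object that holds its "fn" and its "kwargs", one argument or row to a line. step_arm: Moves the arm, as the interface text tells. Its arguments: {"type":"object","properties":{"targets":{"type":"string"},"claw":{"type":"number"}},"required":["targets"]}

```bash
mkdir -p pics
cat > h.py <<'E'
import numpy as np, cv2
from station import sense, cams, r
def cap(name,fn):
    c=cams.capture(name); cv2.imwrite('pics/'+fn+'.png',c['frame']); np.save('pics/'+fn+'.npy',c,allow_pickle=True); return c
def load(fn): return np.load('pics/'+fn+'.npy',allow_pickle=True).item()
def K(c):
    f=240/np.tan(np.radians(c['vertical_fov'])/2); return np.array([[f,0,c['cx']],[0,f,c['cy']],[0,0,1.]])
def px(c,pts,z):
    p=cv2.undistortPoints(np.array(pts,float).reshape(-1,1,2),K(c),np.array(c['dist_coeffs'],float)).reshape(-1,2)
    d=np.c_[p,np.ones(len(p))]@np.array(c['rotation']).T; e=np.array(c['eye'])
    z=np.broadcast_to(np.array(z,float),len(p))
    return e+d*((z-e[2])/d[:,2])[:,None]
def proj(c,P):
    R=np.array(c['rotation']).T; e=np.array(c['eye'])
    return cv2.projectPoints(np.array(P,float).reshape(-1,1,3),cv2.Rodrigues(R)[0],-R@e,K(c),np.array(c['dist_coeffs'],float))[0].reshape(-1,2)
E
python3 - <<'E'
from h import *
np.set_printoptions(precision=3,suppress=True)
for n in('scene','top'):
    c=cap(n,n+'0'); print(n,{k:v for k,v in c.items() if k!='frame'})
print(sense())
E
```

```text
scene {'vertical_fov': 57.05206711383645, 'cx': 317.3353996144819, 'cy': 237.28929005392916, 'dist_coeffs': array([-0.011,  0.   ,  0.   ,  0.   ,  0.   ]), 'eye': array([-0.169, -0.531,  0.532]), 'rotation': array([[ 0.523, -0.454,  0.721],
       [-0.852, -0.258,  0.456],
       [-0.021, -0.853, -0.522]])}
top {'vertical_fov': 45.406416905269445, 'cx': 316.0624419844559, 'cy': 231.9028365539742, 'dist_coeffs': array([-0.045,  0.   ,  0.   ,  0.   ,  0.   ]), 'eye': array([ 0.342, -0.106,  1.33 ]), 'rotation': array([[ 0.023, -0.992,  0.121],
       [-1.   , -0.024, -0.007],
       [ 0.01 , -0.121, -0.993]])}
{'time_s': 0.1, 'joints': array([ 79.789,  22.088,   0.389,  -0.024, -68.41 , -14.816]), 'joint_velocities': array([-0.043, -0.169,  0.234,  0.075,  0.013,  0.051]), 'effort': array([ -0.001, -39.169,  18.793,   4.232,   0.013,  -0.   ]), 'tcp_pos': array([0.264, 0.566, 0.222]), 'ee_rot': array([[ 0.906, -0.423, -0.001],
       [-0.423, -0.906, -0.002],
       [ 0.   ,  0.002, -1.   ]]), 'wrist_force': array([-0.525, -0.241, -0.593]), 'moment': array([ 0.004, -0.03 ,  0.024]), 'gripper_force': 0.0, 'gripper_width': 0.9981256264155339}
```

View pics/top0.png

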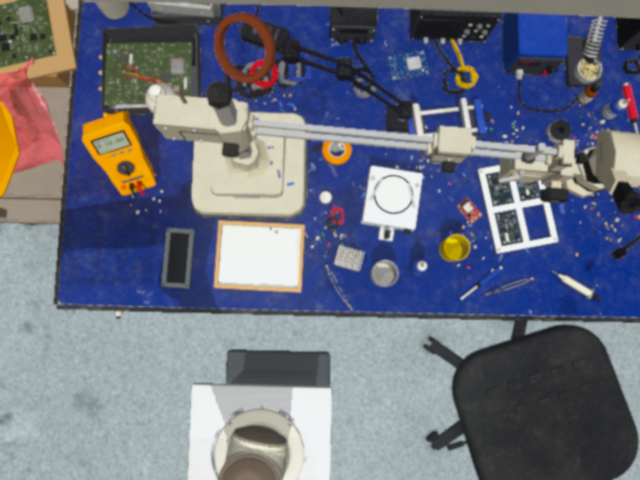

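View pics/scene0.png

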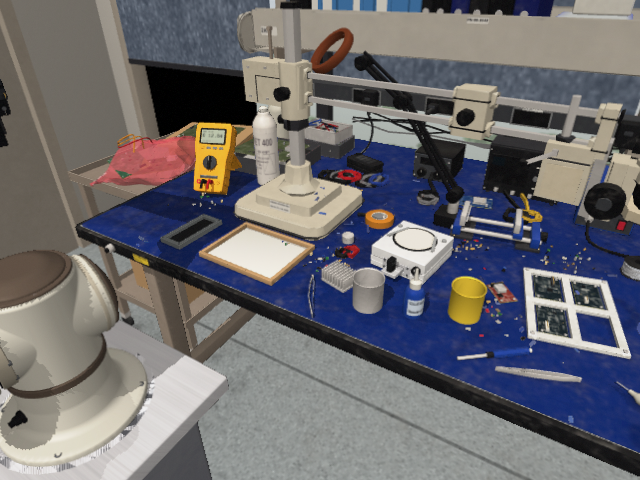

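Top view: heatsink (349,258), steel cup (385,272), bottle (422,266), light base (392,195), grip (386,233), tray (260,256), cradle (178,258). Now I'll enlarge for accurate pixels.

Run:
```python
from h import *
t=load('top0');s=load('scene0')
cv2.imwrite('pics/c1.png',cv2.resize(t['frame'][155:295,320:480],(800,700),interpolation=cv2.INTER_CUBIC)[:600])
a=cv2.resize(t['frame'][160:290,330:450],(720,780),interpolation=cv2.INTER_CUBIC)
cv2.imwrite('pics/c1.png',cv2.resize(t['frame'][163:288,325:465],None,fx=4.8,fy=4.8,interpolation=cv2.INTER_CUBIC))
cv2.imwrite('pics/c2.png',cv2.resize(t['frame'][215:300,155:315],None,fx=5,fy=5,interpolation=cv2.INTER_CUBIC))
cv2.imwrite('pics/c3.png',cv2.resize(s['frame'][215:330,300:460],None,fx=5,fy=5,interpolation=cv2.INTER_CUBIC))
print(proj(t,[[.264,.566,.223],[0,0,0]]),proj(s,[[.264,.566,.223],[0,0,0]]))
```

```text
[[-38.61127372 333.04328025]
 [259.7068195  453.7673516 ]] [[  1.25067692 139.87609229]
 [ 75.99830624 401.58083765]]
```

View pics/c1.png

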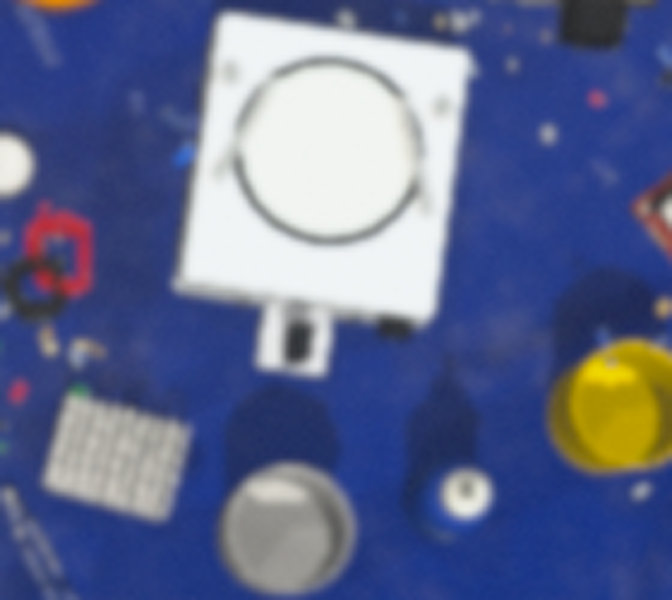

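View pics/c2.png

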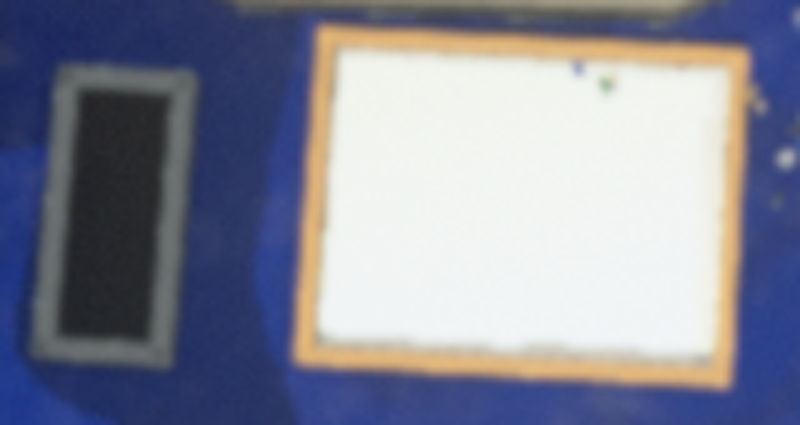

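View pics/c3.png

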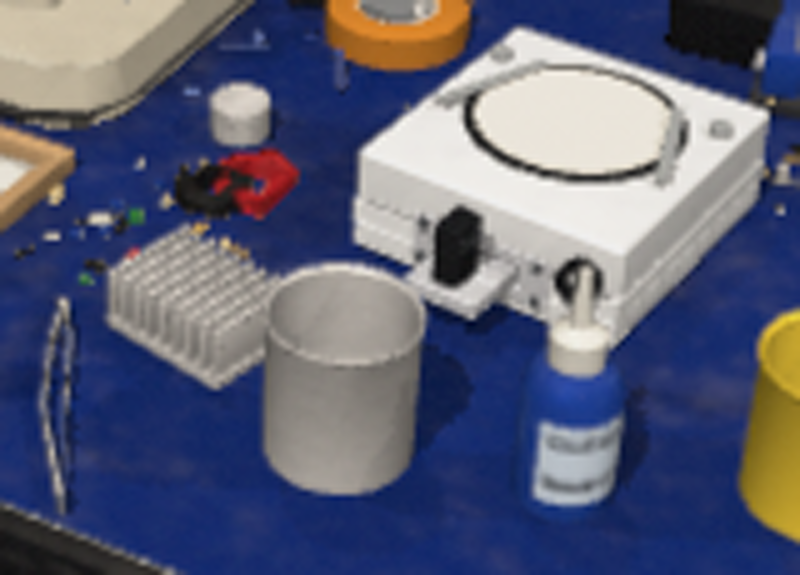

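```bash
cat > fit.py <<'E'
from h import *
from scipy.optimize import least_squares
np.set_printoptions(precision=4,suppress=True)
t=load('top0');s=load('scene0')
def q(cr,p):
    o,k={'c1':((325,163),4.8),'c2':((155,215),5),'c3':((300,215),5)}[cr]
    return (np.array(p,float)+.5)/k-.5+np.array(o)
def fit(name,T,S,g,wt=1):
    # T,S: lists of (local xyz, pixel full)
    def res(v):
        c,si=np.cos(v[2]),np.sin(v[2]);R=np.array([[c,-si,0],[si,c,0],[0,0,1]]);o=[]
        for cam,L in((t,T),(s,S)):
            if L:
                o.append((proj(cam,np.array([l[0] for l in L])@R.T+[v[0],v[1],0])-np.array([l[1] for l in L])))
        return np.concatenate(o).ravel()
    f=least_squares(res,g,x_scale=[.01,.01,.1]);print(name,f.x[:2],np.degrees(f.x[2]),'\n',res(f.x).reshape(-1,2).round(1).tolist());return f.x
def box(hx,hy,z): return [(hx,hy,z),(hx,-hy,z),(-hx,-hy,z),(-hx,hy,z)]
Z=lambda b,cr,p:list(zip(b,q(cr,p)))
LB=fit('base',Z(box(.065,.06,.05),'c1',[(222,10),(470,48),(434,318),(180,284)]),Z(box(.065,.06,.05),'c3',[(520,30),(770,118),(628,250),(362,155)]),[.6,-.28,-.1])
HS=fit('heatsink',Z(box(.0225,.03,.028),'c1',[(70,395),(190,425),(165,520),(45,488)]),Z([(-.0225,.03,0),(-.0225,-.03,0)],'c3',[(110,322),(217,390)]),[.45,-.2,-.1])
CR=fit('cradle',Z(box(.068,.032,.012),'c2',[(60,65),(197,70),(172,367),(33,360)]),[],[.45,.2,0])
TR=fit('tray',Z(box(.078,.1,.012),'c2',[(318,25),(750,47),(732,388),(295,365)]),[],[.45,0,0])
print('cup top',px(t,[q('c1',(288,528))],.063),'diam',np.ptp(px(t,q('c1',[(220,528),(356,528)]),.063),axis=0))
print('cup scene',px(s,[q('c3',(345,312))],.063),'diam',np.linalg.norm(np.diff(px(s,q('c3',[(263,312),(427,312)]),.063),axis=0)))
print('bottle',px(t,[q('c1',(467,488))],.098),px(s,[q('c3',(585,265))],.098))
print('slider',px(t,q('c1',[(257,368),(326,376)]),.024),'grip',px(t,[q('c1',(300,338))],.052),px(s,[q('c3',(459,215))],.052))
def out(o,v):
    c,si=np.cos(v[2]),np.sin(v[2]);return np.array(o)@np.array([[c,si],[-si,c]])+v[:2]
print('grip from base', out([-.065-.012-.009,0],LB))
# overlay predicted edges for cup, bottle in both views
E
python3 fit.py
```

```text
base [ 0.5826 -0.2875] -7.2951910472521835 
 [[0.1, 0.6], [0.4, 0.6], [0.6, 0.2], [0.9, -0.8], [-0.6, -1.0], [0.5, -1.7], [-0.3, 0.7], [-1.0, -0.9]]
heatsink [ 0.4446 -0.1916] -13.79447568975754 
 [[-0.1, -0.5], [0.4, 0.1], [0.6, -0.6], [0.1, -0.8], [-1.1, 1.0], [-0.3, 0.5]]
cradle [0.4358 0.2026] -1.8956749668172486 
 [[-0.1, -0.1], [-0.1, 0.5], [0.1, -0.1], [0.1, -0.3]]
tray [0.4448 0.0147] -1.5165327185496174 
 [[0.2, 0.3], [-0.1, 0.3], [-0.1, -0.4], [0.0, -0.2]]
cup top [[ 0.4099 -0.2679  0.063 ]] diam [0.0015 0.0628 0.    ]
cup scene [[ 0.4089 -0.2706  0.063 ]] diam 0.05779873712801235
bottle [[ 0.4278 -0.3438  0.098 ]] [[ 0.4296 -0.3481  0.098 ]]
slider [[ 0.4881 -0.2573  0.024 ]
 [ 0.485  -0.2904  0.024 ]] grip [[ 0.4996 -0.2741  0.052 ]] [[ 0.5005 -0.2751  0.052 ]]
grip from base [ 0.4973 -0.2766]
```

```bash
cat > go.py <<'E'
import sys,numpy as np
from station import sense
# usage: go.py x y z yaw  (metres, deg) -> remaining turn and shift (tool axes after the turn, cm)
x,y,z,yaw=map(float,sys.argv[1:5]); s=sense(); R=np.array(s['ee_rot']); p=np.array(s['tcp_pos'])
cur=np.degrees(np.arctan2(R[1,0],R[0,0])); turn=-((yaw-cur+180)%360-180)
a=np.radians(yaw); T=np.array([[np.cos(a),np.sin(a),0],[np.sin(a),-np.cos(a),0],[0,0,-1]])
print('t',round(s['time_s'],2),'pos',p.round(4),'yaw',round(cur,2),'tilt',np.degrees(np.arccos(min(1,-R[2,2]))).round(2),'J',np.round(s['joints'],0),'turn',turn.round(2),'shift',(T.T@(np.array([x,y,z])-p)*100).round(2), 'F',np.round(s['wrist_force'],1),'w',round(s['gripper_width']*8.7,2),round(s['gripper_force'],1))
E
python3 go.py .45 .05 .223 -90
python3 - <<'E'
from h import *
np.set_printoptions(precision=3,suppress=True)
t=load('top0');s=load('scene0')
print(px(t,[(200,215),(300,215)],.04),px(s,[(297,190)],.08),px(t,[(440,140)],.35))
E
```

```text
t 0.1 pos [0.2642 0.5659 0.2216] yaw -25.04 tilt 0.11 J [ 80.  22.   0.  -0. -68. -15.] turn 64.96 shift [ 51.59 -18.58  -0.14] F [-0.5 -0.2 -0.6] w 8.68 0.0
[[ 0.532  0.15   0.04 ]
 [ 0.537 -0.077  0.04 ]] [[0.615 0.019 0.08 ]] [[ 0.63  -0.327  0.35 ]]
```

{"fn": "step_arm", "kwargs": {
  "targets": "0 0 0 7; 0 0 0 7; 0 0 0 6; 0 0 0 0",
  "claw": 5.5
}}

```text
time_s: 0.43
tcp_pos: [0.2642, 0.566, 0.2219]
ee_rot: [[0.705, -0.709, -0.001], [-0.709, -0.705, -0.001], [0.001, 0.001, -1.0]]
wrist_force: [-0.5, -0.1, 0.6]
gripper_width: 0.782
gripper_force: 0.0
```

```bash
python3 go.py .45 .05 .23 -45
python3 - <<'E'
from h import *
t=load('top0');s=load('scene0')
# holder block of boom: triangulate
def ray(c,p):
    a=px(c,[p],0)[0];e=np.array(c['eye']);d=a-e;return e,d/np.linalg.norm(d)
def tri(p,q):
    (a,u),(b,v)=ray(t,p),ray(s,q);A=np.c_[u,-v];k=np.linalg.lstsq(A,b-a,rcond=None)[0];x,y=a+u*k[0],b+v*k[1];return (x+y)/2,np.linalg.norm(x-y)
print(tri((455,140),(473,105)),tri((220,93),(284,102)))
print(px(t,[(450,248)],.063))
E
```

```text
t 0.43 pos [0.2642 0.566  0.2219] yaw -45.13 tilt 0.08 J [ 80.  22.   0.  -0. -68. -35.] turn -0.13 shift [49.62 23.35 -0.81] F [-0.5 -0.1  0.6] w 6.8 0.0
(array([ 0.63752139, -0.35601604,  0.32242632]), np.float64(0.009884307826411603)) (array([0.7277298 , 0.09735924, 0.25522917]), np.float64(0.04305458392537176))
[[ 0.4680214  -0.41348215  0.063     ]]
```

{"fn": "step_arm", "kwargs": {
  "targets": "3.55 1.67 0 0; 3.55 1.67 0 0; 3.55 1.67 0 0; 3.55 1.67 0 0; 3.55 1.67 0 0; 3.55 1.67 0 0; 3.55 1.67 0 0; 3.55 1.67 0 0; 3.55 1.67 0 0; 3.55 1.67 0 0; 3.55 1.67 0 0; 3.55 1.67 0 0"
}}

```text
time_s: 1.43
tcp_pos: [0.4237, 0.1214, 0.2227]
ee_rot: [[0.709, -0.705, 0.0], [-0.705, -0.709, 0.0], [0.0, -0.0, -1.0]]
wrist_force: [1.7, 0.0, 0.2]
gripper_width: 0.634
gripper_force: 0.0
```

{"fn": "step_arm", "kwargs": {
  "targets": "3.55 1.67 0 0; 3.55 1.67 0 0; 2.65 2.95 0 0; 2.65 2.95 0 0; 2.65 2.95 0 0; 2.65 2.95 0 0; 2.65 2.95 0 0; 2.65 2.95 0 0; 2.65 2.95 0 0; 2.65 2.95 0 0; 2.65 2.95 0 0; 2.65 2.95 0 0"
}}

```text
time_s: 2.43
tcp_pos: [0.4282, -0.3484, 0.2224]
ee_rot: [[0.709, -0.705, -0.0], [-0.705, -0.709, 0.0], [-0.0, -0.0, -1.0]]
wrist_force: [1.2, 0.4, 0.1]
gripper_width: 0.631
gripper_force: 0.0
```

```bash
python3 go.py .4287 -.346 .13 -45
```

```text
t 2.43 pos [ 0.4282 -0.3484  0.2224] yaw -44.86 tilt 0.02 J [-22.  15. -10.  -0. -65.  67.] turn 0.14 shift [-0.13 -0.21  9.24] F [1.2 0.4 0.1] w 5.49 0.0
```

{"fn": "step_arm", "kwargs": {
  "targets": "-0.1 -0.2 3 0; 0 0 3 0; 0 0 3 0; 0 0 0 0; 0 0 0 0"
}}

```text
time_s: 2.85
tcp_pos: [0.4286, -0.3442, 0.1315]
ee_rot: [[0.708, -0.706, -0.004], [-0.706, -0.708, 0.001], [-0.004, 0.002, -1.0]]
wrist_force: [0.4, 0.4, 1.6]
gripper_width: 0.631
gripper_force: 0.0
```

```bash
python3 go.py .4287 -.346 .034 -45; python3 -c "
from h import *
c=cap('top','t1'); d=cap('scene','s1')
a=cv2.resize(c['frame'][215:315,365:485],None,fx=4,fy=4,interpolation=2); b=cv2.resize(d['frame'][170:340,320:480],None,fx=2.36,fy=2.36,interpolation=2)[:400]
h=max(a.shape[0],b.shape[0]); p=lambda x:cv2.copyMakeBorder(x,0,h-x.shape[0],0,0,0)
o=np.hstack([p(a),p(b)]);print(o.shape,b.shape,a.shape);cv2.imwrite('pics/v1.png',o[:, :800] if o.shape[1]<=800 else cv2.resize(o,None,fx=.9,fy=.9))"
```

```text
t 2.85 pos [ 0.4286 -0.3442  0.1315] yaw -44.92 tilt 0.23 J [-22.  20. -17.   0. -53.  67.] turn 0.08 shift [0.13 0.12 9.75] F [0.4 0.4 1.6] w 5.49 0.0
(400, 858, 3) (400, 378, 3) (400, 480, 3)
```

View pics/v1.png

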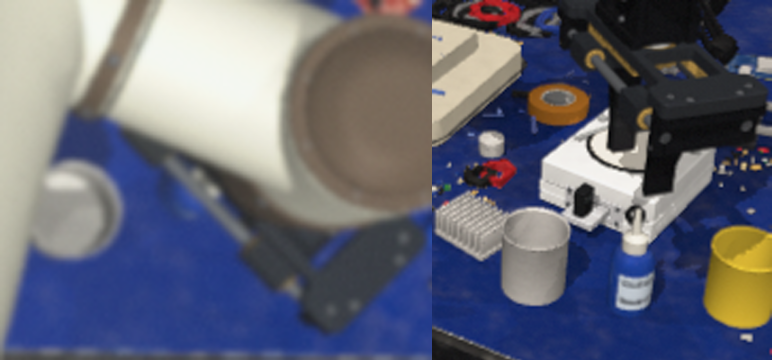

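The gripper stands over the bottle (scene crop: fingertips ~(620,145)/(658,185), spout tip (638,212)), clear of the cup. Descending.

{"fn": "step_arm", "kwargs": {
  "targets": "0.1 0.1 2 0; 0 0 2 0; 0 0 2 0; 0 0 2 0; 0 0 1.7 0; 0 0 0 0; 0 0 0 0"
}}

```text
time_s: 3.53
tcp_pos: [0.4307, -0.3462, 0.0369]
ee_rot: [[0.708, -0.706, 0.002], [-0.706, -0.708, -0.001], [0.002, -0.0, -1.0]]
wrist_force: [0.8, -0.1, 0.9]
gripper_width: 0.634
gripper_force: 0.0
```

```bash
python3 go.py .4287 -.346 .034 -45
```

```text
t 3.53 pos [ 0.4307 -0.3462  0.0369] yaw -44.94 tilt 0.12 J [-22.  27. -23.   0. -40.  67.] turn 0.06 shift [-0.15  0.13  0.29] F [ 0.8 -0.1  0.9] w 5.51 0.0
```

{"fn": "step_arm", "kwargs": {
  "targets": "-0.1 0.1 0.2 0; 0 0 0 0; 0 0 0 0"
}}

```text
time_s: 3.78
tcp_pos: [0.429, -0.3462, 0.035]
ee_rot: [[0.707, -0.707, 0.003], [-0.707, -0.707, -0.001], [0.003, -0.001, -1.0]]
wrist_force: [-0.2, -0.7, 0.7]
gripper_width: 0.636
gripper_force: 0.0
```

{"fn": "step_arm", "kwargs": {
  "targets": "0 0 0 0; 0 0 0 0; 0 0 0 0; 0 0 0 0; 0 0 0 0; 0 0 0 0; 0 0 0 0; 0 0 0 0",
  "claw": 2.5
}}

```text
time_s: 4.45
tcp_pos: [0.4282, -0.3458, 0.0337]
ee_rot: [[0.707, -0.707, 0.0], [-0.707, -0.707, -0.0], [0.0, 0.0, -1.0]]
wrist_force: [0.9, 0.0, 1.9]
gripper_width: 0.411
gripper_force: 29.7
```

```bash
python3 go.py .4287 -.346 .034 -45
```

```text
t 4.45 pos [ 0.4282 -0.3458  0.0337] yaw -45.02 tilt 0.01 J [-22.  27. -23.   0. -40.  67.] turn -0.02 shift [ 0.05 -0.02 -0.03] F [0.9 0.  1.9] w 3.57 29.7
```

{"fn": "step_arm", "kwargs": {
  "targets": "0 0 -1 0; 0 0 -2 0; 0 0 -2 0; 0 0 -2 0; 0 0 -2 0; 0 0 -1 0; 0 0 0 0"
}}

```text
time_s: 5.03
tcp_pos: [0.4296, -0.3465, 0.1365]
ee_rot: [[0.707, -0.707, 0.005], [-0.707, -0.707, -0.003], [0.006, -0.002, -1.0]]
wrist_force: [-0.3, 0.5, 0.2]
gripper_width: 0.404
gripper_force: 29.6
```

{"fn": "step_arm", "kwargs": {
  "targets": "-1 -1.2 0 0; -2 -2.5 0 0; -2.5 -3.1 0 0; -2.5 -3.1 0 0; -2.5 -3.1 0 0; -2.5 -3.1 0 0; -2.5 -3.1 0 0; -2.5 -3.1 0 0; -2.5 -3.1 0 0; -2.5 -3.1 0 0; -2.5 -3.1 0 0; -2 -2 0 0"
}}

```text
time_s: 6.03
tcp_pos: [0.4713, 0.089, 0.1326]
ee_rot: [[0.708, -0.706, -0.001], [-0.706, -0.708, -0.0], [-0.0, 0.001, -1.0]]
wrist_force: [1.5, -0.8, -0.3]
gripper_width: 0.407
gripper_force: 29.6
```

{"fn": "step_arm", "kwargs": {
  "targets": "0 0 0 0; 0 0 0 0; 0 0 0 0"
}}

```text
time_s: 6.28
tcp_pos: [0.4705, 0.0858, 0.1325]
ee_rot: [[0.707, -0.707, -0.002], [-0.707, -0.707, -0.001], [-0.001, 0.002, -1.0]]
wrist_force: [0.4, -1.0, -0.4]
gripper_width: 0.405
gripper_force: 29.6
```

```bash
python3 go.py .475 .082 .0365 -45
```

```text
t 6.28 pos [0.4705 0.0858 0.1325] yaw -45.02 tilt 0.15 J [ 30.  13. -27.  -0. -50.  15.] turn -0.02 shift [ 0.59 -0.05  9.6 ] F [ 0.4 -1.  -0.4] w 3.53 29.6
```

{"fn": "step_arm", "kwargs": {
  "targets": "0.6 0 1 0; 0 0 2 0; 0 0 2 0; 0 0 2 0; 0 0 1 0; 0 0 0.8 0; 0 0 0.5 0; 0 0 0.2 0; 0 0 0 0; 0 0 0 0"
}}

```text
time_s: 7.12
tcp_pos: [0.4762, 0.0819, 0.039]
ee_rot: [[0.707, -0.708, 0.001], [-0.708, -0.707, 0.0], [0.0, -0.001, -1.0]]
wrist_force: [0.1, -1.1, -0.6]
gripper_width: 0.405
gripper_force: 29.6
```

```bash
python3 go.py .475 .082 .0360 -45
```

```text
t 7.12 pos [0.4762 0.0819 0.039 ] yaw -45.04 tilt 0.07 J [ 29.  21. -32.   0. -36.  16.] turn -0.04 shift [-0.09  0.08  0.3 ] F [ 0.1 -1.1 -0.6] w 3.52 29.6
```

{"fn": "step_arm", "kwargs": {
  "targets": "0 0 0.2 0; 0 0 0.1 0; 0 0 0 0; 0 0 0 0; 0 0 0 0"
}}

```text
time_s: 7.53
tcp_pos: [0.4758, 0.0821, 0.0357]
ee_rot: [[0.707, -0.707, 0.0], [-0.707, -0.707, 0.0], [0.0, -0.0, -1.0]]
wrist_force: [0.1, 0.2, -0.5]
gripper_width: 0.409
gripper_force: 29.6
```

```bash
python3 go.py .475 .082 .0360 -45
```

```text
t 7.53 pos [0.4758 0.0821 0.0357] yaw -45.02 tilt 0.02 J [ 29.  22. -33.   0. -36.  16.] turn -0.02 shift [-0.05  0.06 -0.03] F [ 0.1  0.2 -0.5] w 3.55 29.6
```

{"fn": "step_arm", "kwargs": {
  "targets": "0 0 0 0; 0 0 0 0; 0 0 0 0; 0 0 -1 0; 0 0 -2 0; 0 0 -3 0; 0 0 -3 0; 0 0 -3 0; 0 0 0 0",
  "claw": 6
}}

```text
time_s: 8.28
tcp_pos: [0.4795, 0.0834, 0.1617]
ee_rot: [[0.708, -0.706, 0.012], [-0.706, -0.708, 0.004], [0.006, -0.012, -1.0]]
wrist_force: [0.1, 0.5, -0.1]
gripper_width: 0.685
gripper_force: 0.0
```

{"fn": "step_arm", "kwargs": {
  "targets": "2.02 2.96 0 0; 2.02 2.96 0 0; 2.02 2.96 0 0; 2.02 2.96 0 0; 2.02 2.96 0 0; 2.02 2.96 0 0; 2.02 2.96 0 0; 2.02 2.96 0 0; 2.02 2.96 0 0; 2.02 2.96 0 0",
  "claw": 8.7
}}

```text
time_s: 9.12
tcp_pos: [0.4084, -0.2718, 0.1556]
ee_rot: [[0.707, -0.707, 0.0], [-0.707, -0.707, -0.0], [0.0, -0.0, -1.0]]
wrist_force: [1.6, 0.4, 0.0]
gripper_width: 1.001
gripper_force: 0.0
```

{"fn": "step_arm", "kwargs": {
  "targets": "0 0 0 7; 0 0 0 7; 0 0 0 7; 0 0 0 7; 0 0 0 7; 0 0 0 7; 0 0 0 7; 0 0 0 7; 0 0 0 7; 0 0 0 7; 0 0 0 7; 0 0 0 7"
}}

```text
time_s: 10.12
tcp_pos: [0.409, -0.2701, 0.1554]
ee_rot: [[-0.634, -0.773, -0.0], [-0.773, 0.634, 0.0], [-0.0, 0.0, -1.0]]
wrist_force: [0.4, -1.3, 0.1]
gripper_width: 0.999
gripper_force: 0.0
```

{"fn": "step_arm", "kwargs": {
  "targets": "0 0 0 6; 0 0 0 0; 0 0 0 0"
}}

```text
time_s: 10.37
tcp_pos: [0.409, -0.2701, 0.1554]
ee_rot: [[-0.706, -0.709, -0.0], [-0.709, 0.706, 0.0], [0.0, 0.0, -1.0]]
wrist_force: [-0.1, 0.5, -0.1]
gripper_width: 0.999
gripper_force: 0.0
```

```bash
python3 go.py .4095 -.27 .036 -135
```

```text
t 10.37 pos [ 0.409  -0.2701  0.1554] yaw -134.87 tilt 0.01 J [-14.  13. -24.  -0. -54. -30.] turn 0.13 shift [-0.04 -0.03 11.94] F [-0.1  0.5 -0.1] w 8.69 0.0
```

{"fn": "step_arm", "kwargs": {
  "targets": "0 0 2 0; 0 0 2 0; 0 0 2 0; 0 0 2 0; 0 0 2 0; 0 0 1.5 0; 0 0 0.4 0; 0 0 0 0; 0 0 0 0; 0 0 0 0; 0 0 0 0"
}}

```text
time_s: 11.28
tcp_pos: [0.4099, -0.2704, 0.0377]
ee_rot: [[-0.707, -0.707, 0.002], [-0.707, 0.707, -0.001], [-0.001, -0.002, -1.0]]
wrist_force: [0.6, 0.4, 0.5]
gripper_width: 0.999
gripper_force: 0.0
```

{"fn": "step_arm", "kwargs": {
  "targets": "0 0 0 0; 0 0 0 0; 0 0 0 0; 0 0 0 0; 0 0 0 0; 0 0 0 0; 0 0 0 0; 0 0 0 0; 0 0 0 0",
  "claw": 5
}}

```text
time_s: 12.03
tcp_pos: [0.4093, -0.2702, 0.0366]
ee_rot: [[-0.707, -0.707, 0.0], [-0.707, 0.707, -0.0], [-0.0, -0.0, -1.0]]
wrist_force: [-0.7, -1.4, 1.0]
gripper_width: 0.647
gripper_force: 30.0
```

```bash
python3 go.py .4095 -.27 .036 -135
```

```text
t 12.03 pos [ 0.4093 -0.2702  0.0366] yaw -135.02 tilt 0.02 J [-14.  22. -31.   0. -36. -31.] turn -0.02 shift [-0.03 -0.    0.06] F [-0.7 -1.4  1. ] w 5.63 30.0
```

{"fn": "step_arm", "kwargs": {
  "targets": "0 0 -1 0; 0 0 -2 0; 0 0 -2 0; 0 0 -2 0; 0 0 -1 0; -1 0.9 0 0; -2 1.8 0 0; -2.5 2.25 0 0; -2.5 2.25 0 0; -2.5 2.25 0 0; -2.5 2.25 0 0; -2.5 2.25 0 0"
}}

```text
time_s: 13.03
tcp_pos: [0.4194, -0.0604, 0.1163]
ee_rot: [[-0.708, -0.706, -0.001], [-0.706, 0.708, 0.0], [0.0, 0.001, -1.0]]
wrist_force: [0.4, 0.3, -1.7]
gripper_width: 0.648
gripper_force: 30.0
```

{"fn": "step_arm", "kwargs": {
  "targets": "-2.5 2.25 0 0; -2.5 2.25 0 0; -1.5 1.35 0 0; -0.48 0.46 0 0; 0 0 0 0; 0 0 0 0; 0 0 0 0"
}}

```text
time_s: 13.62
tcp_pos: [0.4244, 0.0311, 0.1163]
ee_rot: [[-0.708, -0.706, -0.001], [-0.706, 0.708, -0.0], [0.001, 0.001, -1.0]]
wrist_force: [-0.6, -0.3, -1.1]
gripper_width: 0.649
gripper_force: 30.0
```

```bash
python3 go.py .425 .032 .0388 -135
```

```text
t 13.62 pos [0.4244 0.0311 0.1163] yaw -135.1 tilt 0.07 J [ 26.  10. -35.  -0. -46. -71.] turn -0.1 shift [-0.11  0.02  7.75] F [-0.6 -0.3 -1.1] w 5.65 30.0
```

{"fn": "step_arm", "kwargs": {
  "targets": "-0.1 0 1.5 0; 0 0 2 0; 0 0 2 0; 0 0 1 0; 0 0 0.6 0; 0 0 0.4 0; 0 0 0.2 0; 0 0 0 0; 0 0 0 0; 0 0 0 0"
}}

```text
time_s: 14.45
tcp_pos: [0.4261, 0.0329, 0.0401]
ee_rot: [[-0.707, -0.707, 0.001], [-0.707, 0.707, 0.001], [-0.001, -0.001, -1.0]]
wrist_force: [-0.6, 0.1, -0.6]
gripper_width: 0.647
gripper_force: 30.0
```

```bash
python3 go.py .425 .032 .0388 -135
```

```text
t 14.45 pos [0.4261 0.0329 0.0401] yaw -135.03 tilt 0.09 J [ 26.  17. -40.   0. -33. -71.] turn -0.03 shift [0.15 0.01 0.13] F [-0.6  0.1 -0.6] w 5.63 30.0
```

{"fn": "step_arm", "kwargs": {
  "targets": "0 0 0.05 0; 0 0 0 0; 0 0 0 0; 0 0 0 0"
}}

```text
time_s: 14.78
tcp_pos: [0.4257, 0.0329, 0.0392]
ee_rot: [[-0.707, -0.707, 0.0], [-0.707, 0.707, 0.0], [-0.0, -0.0, -1.0]]
wrist_force: [0.4, -0.5, -2.3]
gripper_width: 0.645
gripper_force: 30.0
```

{"fn": "step_arm", "kwargs": {
  "targets": "0 0 0 0; 0 0 0 0; 0 0 0 0; 0 0 0 0; 0 0 0 0; 0 0 -1 0; 0 0 -2 0; 0 0 -3 0; 0 0 -3 0; 0 0 -1 0; 0 0 0 0; 0 0 0 0",
  "claw": 8.7
}}

```text
time_s: 15.78
tcp_pos: [0.4255, 0.0329, 0.1392]
ee_rot: [[-0.708, -0.707, 0.001], [-0.707, 0.708, 0.001], [-0.001, 0.0, -1.0]]
wrist_force: [-0.1, -0.1, -0.6]
gripper_width: 0.998
gripper_force: 0.0
```

{"fn": "step_arm", "kwargs": {
  "targets": "0 0 0 -7; 0 0 0 -7; 0 0 0 -7; 0 0 0 -7; 0 0 0 -3.2; 0 0 0 0; 0 0 0 0",
  "claw": 6.5
}}

```text
time_s: 16.37
tcp_pos: [0.4248, 0.0325, 0.1377]
ee_rot: [[-0.241, -0.971, -0.003], [-0.971, 0.241, -0.001], [0.002, 0.003, -1.0]]
wrist_force: [0.3, -0.2, 1.0]
gripper_width: 0.75
gripper_force: 0.0
```

```bash
python3 go.py .4446 -.1916 .10 -103.8
```

```text
t 16.37 pos [0.4248 0.0325 0.1377] yaw -103.93 tilt 0.18 J [ 26.   8. -33.  -0. -49. -40.] turn -0.13 shift [21.29 -7.27  3.77] F [ 0.3 -0.2  1. ] w 6.53 0.0
```

{"fn": "step_arm", "kwargs": {
  "targets": "3.04 -1.04 0 0; 3.04 -1.04 0 0; 3.04 -1.04 0 0; 3.04 -1.04 0 0; 3.04 -1.04 0 0; 3.04 -1.04 0 0; 3.04 -1.04 0 0; 0 0 2 0; 0 0 2 0; 0 0 2 0; 0 0 0 0; 0 0 0 0"
}}

```text
time_s: 17.37
tcp_pos: [0.4445, -0.1913, 0.078]
ee_rot: [[-0.24, -0.971, -0.004], [-0.971, 0.24, 0.0], [0.001, 0.004, -1.0]]
wrist_force: [-0.4, -0.5, 1.1]
gripper_width: 0.748
gripper_force: 0.0
```

```bash
python3 go.py .4446 -.1916 .005 -103.8; python3 -c "
from h import *
c=cap('top','t2'); d=cap('scene','s2')
a=cv2.resize(c['frame'][210:310,210:410],None,fx=3,fy=3,interpolation=2); b=cv2.resize(d['frame'][180:340,180:440],None,fx=3,fy=3,interpolation=2)
cv2.imwrite('pics/v2.png',b)"
```

```text
t 17.37 pos [ 0.4445 -0.1913  0.078 ] yaw -103.88 tilt 0.22 J [ -4.  18. -30.   0. -42. -10.] turn -0.08 shift [ 0.03 -0.02  7.3 ] F [-0.4 -0.5  1.1] w 6.51 0.0
```

View pics/v2.png

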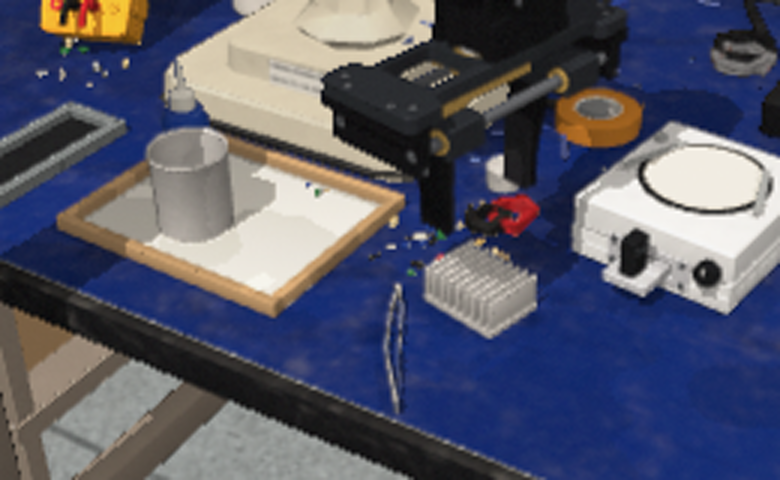

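Cup stands upright in the tray with the bottle behind it (spout at (180,90)); the gripper is lined up over the heatsink (480,285).

{"fn": "step_arm", "kwargs": {
  "targets": "0 0 2 0; 0 0 2 0; 0 0 1.5 0; 0 0 1 0; 0 0 0.5 0; 0 0 0.1 0; 0 0 0 0; 0 0 0 0; 0 0 0 0; 0 0 0 0"
}}

```text
time_s: 18.3
tcp_pos: [0.446, -0.1913, 0.0088]
ee_rot: [[-0.239, -0.971, 0.002], [-0.971, 0.239, -0.0], [-0.0, -0.002, -1.0]]
wrist_force: [-0.3, 0.7, 0.1]
gripper_width: 0.747
gripper_force: 0.0
```

```bash
python3 go.py .4446 -.1916 .005 -103.8
```

```text
t 18.3 pos [ 0.446  -0.1913  0.0088] yaw -103.82 tilt 0.1 J [ -4.  25. -34.   0. -32. -10.] turn -0.02 shift [0.07 0.13 0.38] F [-0.3  0.7  0.1] w 6.5 0.0
```

{"fn": "step_arm", "kwargs": {
  "targets": "0 0.1 0.2 0; 0 0 0 0; 0 0 0 0; 0 0 0 0"
}}

```text
time_s: 18.63
tcp_pos: [0.4445, -0.191, 0.0061]
ee_rot: [[-0.239, -0.971, -0.0], [-0.971, 0.239, -0.0], [0.0, 0.0, -1.0]]
wrist_force: [0.1, 0.4, 0.3]
gripper_width: 0.745
gripper_force: 0.0
```

{"fn": "step_arm", "kwargs": {
  "targets": "0 0 0 0; 0 0 0 0; 0 0 0 0; 0 0 0 0; 0 0 0 0; 0 0 0 0; 0 0 0 0; 0 0 0 0",
  "claw": 3.5
}}

```text
time_s: 19.3
tcp_pos: [0.4446, -0.191, 0.0061]
ee_rot: [[-0.239, -0.971, 0.0], [-0.971, 0.239, -0.0], [-0.0, -0.0, -1.0]]
wrist_force: [0.4, -0.4, -0.1]
gripper_width: 0.515
gripper_force: 30.0
```

```bash
python3 go.py .4446 -.1916 .005 -103.8
```

```text
t 19.3 pos [ 0.4446 -0.191   0.0061] yaw -103.83 tilt 0.01 J [ -4.  25. -34.   0. -31. -10.] turn -0.03 shift [ 0.06 -0.02  0.11] F [ 0.4 -0.4 -0.1] w 4.48 30.0
```

{"fn": "step_arm", "kwargs": {
  "targets": "0 0 -1 0; 0 0 -2 0; 0 0 -2 0; 0 0 -1 0; -2 0.35 0 0; -3 0.52 0 0; -3.5 0.61 0 0; -3.5 0.61 0 0; -2 0.35 0 0; -1 0.18 0 0; 0 0 0 0; 0 0 0 0"
}}

```text
time_s: 20.3
tcp_pos: [0.4546, -0.039, 0.0659]
ee_rot: [[-0.238, -0.971, -0.001], [-0.971, 0.238, -0.0], [0.0, 0.001, -1.0]]
wrist_force: [0.6, -0.9, -1.6]
gripper_width: 0.514
gripper_force: 30.0
```

```bash
python3 go.py .455 -.039 .0085 -103.8
```

```text
t 20.3 pos [ 0.4546 -0.039   0.0659] yaw -103.77 tilt 0.04 J [ 16.  17. -34.  -0. -39. -29.] turn 0.03 shift [-0.01 -0.04  5.74] F [ 0.6 -0.9 -1.6] w 4.47 30.0
```

{"fn": "step_arm", "kwargs": {
  "targets": "0 0 1.5 0; 0 0 1.5 0; 0 0 1 0; 0 0 0.8 0; 0 0 0.5 0; 0 0 0.4 0; 0 0 0 0; 0 0 0 0; 0 0 0 0; 0 0 0 0"
}}

```text
time_s: 21.13
tcp_pos: [0.4552, -0.039, 0.0095]
ee_rot: [[-0.239, -0.971, 0.001], [-0.971, 0.239, 0.0], [-0.0, -0.001, -1.0]]
wrist_force: [-0.3, -0.1, -0.4]
gripper_width: 0.515
gripper_force: 30.0
```

```bash
python3 go.py .455 -.039 .0083 -103.8
```

```text
t 21.13 pos [ 0.4552 -0.039   0.0095] yaw -103.82 tilt 0.06 J [ 16.  23. -37.   0. -30. -29.] turn -0.02 shift [0.   0.02 0.12] F [-0.3 -0.1 -0.4] w 4.48 30.0
```

{"fn": "step_arm", "kwargs": {
  "targets": "0 0 0.05 0; 0 0 0 0; 0 0 0 0; 0 0 0 0"
}}

```text
time_s: 21.47
tcp_pos: [0.4549, -0.039, 0.0086]
ee_rot: [[-0.239, -0.971, 0.0], [-0.971, 0.239, 0.0], [-0.0, -0.0, -1.0]]
wrist_force: [0.2, -0.7, -1.5]
gripper_width: 0.515
gripper_force: 30.0
```

{"fn": "step_arm", "kwargs": {
  "targets": "0 0 0 0; 0 0 0 0; 0 0 0 0; 0 0 0 0; 0 0 0 0; 0 0 -1 0; 0 0 -2 0; 0 0 -3 0; 0 0 -3 0; 0 0 -2 0; 0 0 0 0; 0 0 0 0",
  "claw": 6.5
}}

```text
time_s: 22.47
tcp_pos: [0.4554, -0.0389, 0.1196]
ee_rot: [[-0.239, -0.971, 0.003], [-0.971, 0.239, 0.001], [-0.002, -0.003, -1.0]]
wrist_force: [-0.3, 0.2, -0.2]
gripper_width: 0.744
gripper_force: 0.0
```

{"fn": "step_arm", "kwargs": {
  "targets": "3 0 -1 -7; 2 0 -1 -7; 0 0 0 -7; 0 0 0 -7; 0 0 0 -7; 0 0 0 -7; 0 0 0 -7; 0 0 0 -7; 0 0 0 -7; 0 0 0 -7; 0 0 0 -7; 0 0 0 -7",
  "claw": 4
}}

```text
time_s: 23.47
tcp_pos: [0.4442, -0.0879, 0.1367]
ee_rot: [[0.942, -0.335, -0.004], [-0.335, -0.942, -0.0], [-0.003, 0.001, -1.0]]
wrist_force: [0.1, 0.9, -0.7]
gripper_width: 0.453
gripper_force: 0.0
```

{"fn": "step_arm", "kwargs": {
  "targets": "0 0 0 -7; 0 0 0 -5.5; 0 0 0 0; 0 0 0 0"
}}

```text
time_s: 23.8
tcp_pos: [0.4446, -0.0879, 0.1372]
ee_rot: [[0.991, -0.131, -0.003], [-0.131, -0.991, -0.0], [-0.003, 0.001, -1.0]]
wrist_force: [0.3, 0.4, -0.5]
gripper_width: 0.46
gripper_force: 0.0
```

```bash
python3 go.py .499 -.2755 .13 -7.3;python3 -c "
from h import *
c=cap('top','t3'); d=cap('scene','s3')
a=cv2.resize(c['frame'][150:300,210:450],None,fx=3,fy=3,interpolation=2)
cv2.imwrite('pics/v3.png',a)"
```

```text
t 23.8 pos [ 0.4446 -0.0879  0.1372] yaw -7.54 tilt 0.16 J [  9.  10. -30.  -0. -50.  73.] turn -0.24 shift [ 7.78 17.92  0.72] F [ 0.3  0.4 -0.5] w 4.01 0.0
```

View pics/v3.png

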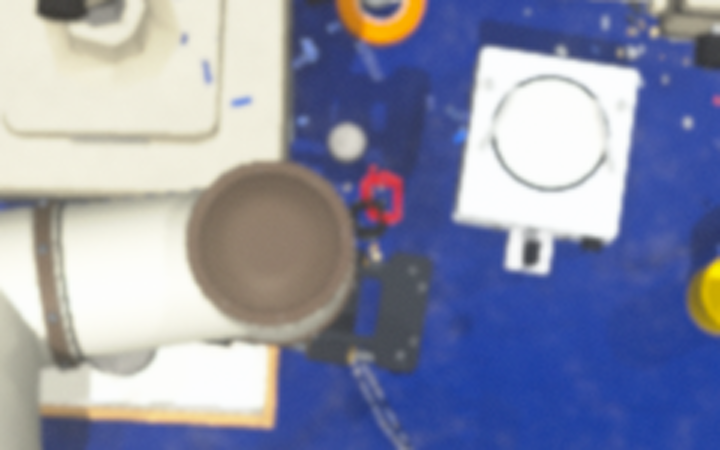

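{"fn": "step_arm", "kwargs": {
  "targets": "1.56 3.58 0 0; 1.56 3.58 0 0; 1.56 3.58 0 0; 1.56 3.58 0 0; 1.54 3.58 0 0; 0 0 2 0; 0 0 2 0; 0 0 1 0; 0 0 0 0; 0 0 0 0; 0 0 0 0"
}}

```text
time_s: 24.82
tcp_pos: [0.5004, -0.2752, 0.0895]
ee_rot: [[0.992, -0.128, 0.002], [-0.128, -0.992, -0.001], [0.002, 0.001, -1.0]]
wrist_force: [0.1, 0.5, 0.3]
gripper_width: 0.459
gripper_force: 0.0
```

```bash
python3 go.py .499 -.2755 .027 -7.3;python3 -c "
from h import *
d=cap('scene','s4')
cv2.imwrite('pics/v4.png',cv2.resize(d['frame'][180:320,190:460],None,fx=2.96,fy=2.96,interpolation=2))
c=cap('top','t4')"
```

```text
t 24.82 pos [ 0.5004 -0.2752  0.0895] yaw -7.33 tilt 0.1 J [-13.  24. -17.   0. -48.  95.] turn -0.03 shift [-0.13  0.04  6.25] F [0.1 0.5 0.3] w 3.99 0.0
```

View pics/v4.png

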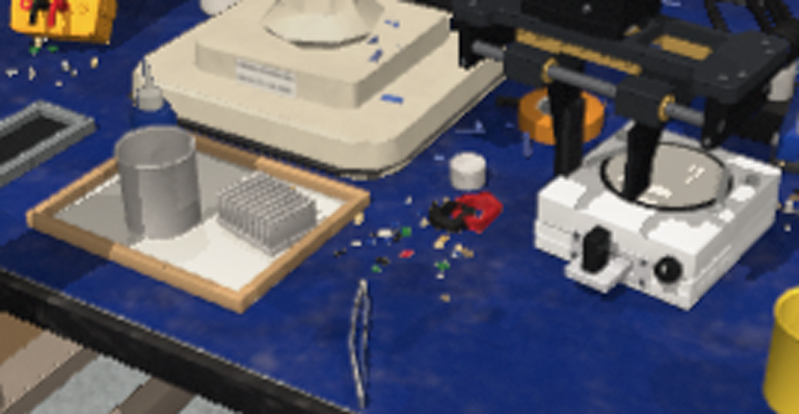

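All three stand upright in the tray (cup (160,180), heatsink (268,212), bottle spout (148,80)); the fingers straddle the grip (597,245).

{"fn": "step_arm", "kwargs": {
  "targets": "-0.1 0 2 0; 0 0 1.5 0; 0 0 1 0; 0 0 0.8 0; 0 0 0.5 0; 0 0 0.2 0; 0 0 0 0; 0 0 0 0; 0 0 0 0"
}}

```text
time_s: 25.67
tcp_pos: [0.4991, -0.2754, 0.0291]
ee_rot: [[0.992, -0.128, 0.001], [-0.128, -0.992, -0.0], [0.001, 0.0, -1.0]]
wrist_force: [-0.3, -0.4, 0.0]
gripper_width: 0.459
gripper_force: 0.0
```

```bash
python3 go.py .499 -.2755 .027 -7.3
```

```text
t 25.67 pos [ 0.4991 -0.2754  0.0291] yaw -7.37 tilt 0.08 J [-13.  29. -21.   0. -41.  95.] turn -0.07 shift [-0.01  0.01  0.21] F [-0.3 -0.4  0. ] w 3.99 0.0
```

{"fn": "step_arm", "kwargs": {
  "targets": "0 0 0.15 0; 0 0 0 0; 0 0 0 0; 0 0 0 0; 0 0 0 0; 0 0 0 0",
  "claw": 1.9
}}

```text
time_s: 26.17
tcp_pos: [0.4986, -0.2752, 0.027]
ee_rot: [[0.992, -0.128, 0.0], [-0.128, -0.992, -0.0], [0.0, 0.0, -1.0]]
wrist_force: [0.0, 0.3, -0.5]
gripper_width: 0.23
gripper_force: 0.0
```

{"fn": "step_arm", "kwargs": {
  "targets": "0 0 0 0; 0 0 0 0; 0 0 0 0; 0 0 0 0",
  "claw": 1.6
}}

```text
time_s: 26.5
tcp_pos: [0.4986, -0.2752, 0.027]
ee_rot: [[0.992, -0.128, -0.0], [-0.128, -0.992, -0.0], [0.0, 0.0, -1.0]]
wrist_force: [-0.2, 0.1, 0.7]
gripper_width: 0.191
gripper_force: 0.0
```

```bash
python3 go.py .499 -.2755 .027 -7.3
python3 - <<'E'
from h import *
a=cap('scene','s5');b=cap('top','t5')
print(proj(a,[[.499,-.2755,.052]]))
cv2.imwrite('pics/v5.png',cv2.resize(a['frame'][235:295,360:440],None,fx=10,fy=10,interpolation=2))
E
```

```text
t 26.5 pos [ 0.4986 -0.2752  0.027 ] yaw -7.38 tilt 0.0 J [-13.  29. -21.   0. -40.  95.] turn -0.08 shift [ 0.04  0.02 -0.  ] F [-0.2  0.1  0.7] w 1.66 0.0
[[391.28694701 258.03965665]]
```

View pics/v5.png

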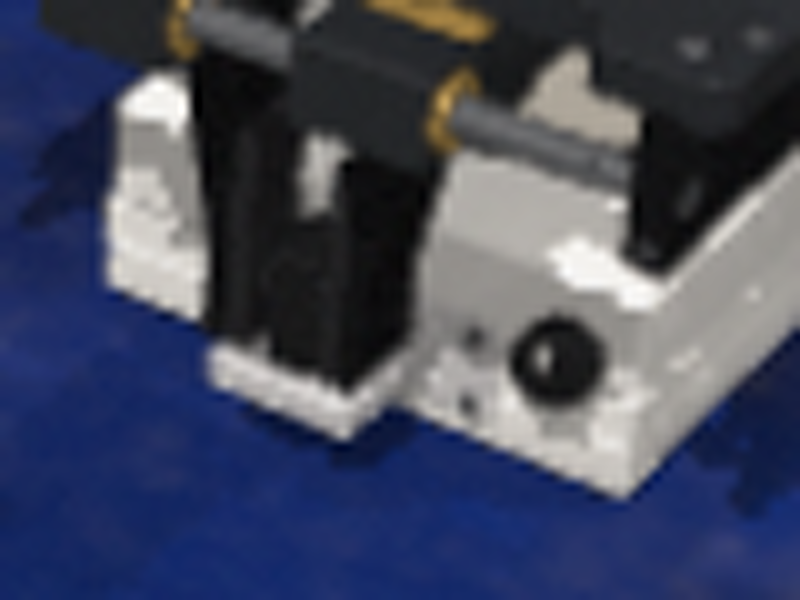

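Both fingers straddle the grip, (235,230) and (375,260), tips just above the slider. Close a little and probe the free play sideways.

{"fn": "step_arm", "kwargs": {
  "targets": "0 0 0 0; 0 0 0 0; 0 0 0 0",
  "claw": 1.4
}}

```text
time_s: 26.85
tcp_pos: [0.4986, -0.2752, 0.027]
ee_rot: [[0.992, -0.128, 0.0], [-0.128, -0.992, 0.0], [0.0, -0.0, -1.0]]
wrist_force: [0.3, -1.0, -0.1]
gripper_width: 0.163
gripper_force: 0.0
```

{"fn": "step_arm", "kwargs": {
  "targets": "0 0.1 0 0; 0 0 0 0; 0 0 0 0"
}}

```text
time_s: 27.1
tcp_pos: [0.4984, -0.2763, 0.027]
ee_rot: [[0.992, -0.129, 0.0], [-0.129, -0.992, 0.0], [0.0, -0.0, -1.0]]
wrist_force: [-0.1, 0.1, -0.3]
gripper_width: 0.161
gripper_force: 0.0
```

{"fn": "step_arm", "kwargs": {
  "targets": "0 -0.2 0 0; 0 0 0 0; 0 0 0 0; 0 0 0 0"
}}

```text
time_s: 27.43
tcp_pos: [0.4987, -0.2741, 0.027]
ee_rot: [[0.992, -0.128, 0.0], [-0.128, -0.992, 0.0], [0.0, -0.0, -1.0]]
wrist_force: [0.5, -0.0, 0.4]
gripper_width: 0.161
gripper_force: 0.0
```

{"fn": "step_arm", "kwargs": {
  "targets": "0 0 0 0; 0 0 0 0; 0 0 0 0",
  "claw": 1.28
}}

```text
time_s: 27.68
tcp_pos: [0.4987, -0.2743, 0.027]
ee_rot: [[0.992, -0.128, -0.0], [-0.128, -0.992, -0.0], [-0.0, 0.0, -1.0]]
wrist_force: [-0.5, 0.2, -0.1]
gripper_width: 0.146
gripper_force: 0.2
```

{"fn": "step_arm", "kwargs": {
  "targets": "0 0.2 0 0; 0 0 0 0; 0 0 0 0; 0 0 0 0"
}}

```text
time_s: 28.02
tcp_pos: [0.4984, -0.2763, 0.027]
ee_rot: [[0.992, -0.129, 0.0], [-0.129, -0.992, 0.0], [0.0, -0.0, -1.0]]
wrist_force: [0.4, 1.0, -0.3]
gripper_width: 0.156
gripper_force: 0.0
```

```bash
python3 go.py .4986 -.2752 .027 -7.3; python3 -c "
from station import sense; print(sense()['moment'])"
```

```text
t 28.02 pos [ 0.4984 -0.2763  0.027 ] yaw -7.39 tilt 0.0 J [-13.  29. -21.  -0. -40.  95.] turn -0.09 shift [ 0.   -0.11 -0.  ] F [ 0.4  1.  -0.3] w 1.36 0.0
[-0.02528555 -0.0580404  -0.00428463]
```

{"fn": "step_arm", "kwargs": {
  "targets": "0 -0.1 0 0; 0 0 0 0; 0 0 0 0"
}}

```text
time_s: 28.27
tcp_pos: [0.4986, -0.2752, 0.027]
ee_rot: [[0.992, -0.128, -0.0], [-0.128, -0.992, -0.0], [-0.0, 0.0, -1.0]]
wrist_force: [-0.2, -0.3, -0.3]
gripper_width: 0.147
gripper_force: 0.0
```

{"fn": "step_arm", "kwargs": {
  "targets": "0 0 0 0; 0 0 0 0; 0 0 0 0; 0 0 0 0; 0 0 0 0",
  "claw": 0.6
}}

```text
time_s: 28.68
tcp_pos: [0.4986, -0.2752, 0.027]
ee_rot: [[0.992, -0.128, -0.0], [-0.128, -0.992, 0.0], [-0.0, -0.0, -1.0]]
wrist_force: [-0.3, 0.3, 0.4]
gripper_width: 0.137
gripper_force: 30.0
```

{"fn": "step_arm", "kwargs": {
  "targets": "-0.2 0 0 0; -0.3 0 0 0; -0.3 0 0 0; 0 0 0 0"
}}

```text
time_s: 29.02
tcp_pos: [0.4898, -0.2741, 0.027]
ee_rot: [[0.992, -0.129, -0.001], [-0.129, -0.992, 0.0], [-0.001, -0.0, -1.0]]
wrist_force: [-0.3, 0.8, 0.2]
gripper_width: 0.131
gripper_force: 30.0
```

```bash
python3 go.py .4986 -.2752 .027 -7.3
```

```text
t 29.02 pos [ 0.4898 -0.2741  0.027 ] yaw -7.39 tilt 0.03 J [-13.  28. -22.  -0. -40.  95.] turn -0.09 shift [ 0.88 -0.    0.  ] F [-0.3  0.8  0.2] w 1.14 30.0
```

{"fn": "step_arm", "kwargs": {
  "targets": "-0.3 0 0 0; -0.4 0 0 0; -0.4 0 0 0; -0.4 0 0 0; -0.4 0 0 0; -0.4 0 0 0; -0.3 0 0 0; 0 0 0 0"
}}

```text
time_s: 29.68
tcp_pos: [0.4638, -0.2707, 0.027]
ee_rot: [[0.992, -0.129, -0.001], [-0.129, -0.992, 0.0], [-0.001, -0.0, -1.0]]
wrist_force: [-0.9, -0.2, 0.6]
gripper_width: 0.135
gripper_force: 30.0
```

```bash
python3 go.py .4986 -.2752 .027 -7.3
```

```text
t 29.68 pos [ 0.4638 -0.2707  0.027 ] yaw -7.39 tilt 0.07 J [-13.  27. -25.  -0. -38.  96.] turn -0.09 shift [ 3.51  0.   -0.  ] F [-0.9 -0.2  0.6] w 1.17 30.0
```

{"fn": "step_arm", "kwargs": {
  "targets": "-0.3 0 0 0; -0.4 0 0 0; -0.4 0 0 0; -0.4 0 0 0; -0.4 0 0 0; -0.5 0 0 0; -0.5 0 0 0; -0.5 0 0 0; -0.5 0 0 0; -0.5 0 0 0; -0.5 0 0 0; 0 0 0 0"
}}

```text
time_s: 30.68
tcp_pos: [0.4148, -0.2643, 0.0269]
ee_rot: [[0.992, -0.129, -0.001], [-0.129, -0.992, 0.001], [-0.001, -0.0, -1.0]]
wrist_force: [-0.4, -0.1, -1.2]
gripper_width: 0.135
gripper_force: 30.0
```

{"fn": "step_arm", "kwargs": {
  "targets": "0 0 -1 0; 0 0 -2 0; 0 0 -2 0; 0 0 -2 0; 0 0 -2 0; 0 0 -1 0; 0 0 0 0; 0 0 0 0"
}}

```text
time_s: 31.35
tcp_pos: [0.4164, -0.2645, 0.1272]
ee_rot: [[0.992, -0.129, 0.001], [-0.129, -0.992, 0.0], [0.001, -0.0, -1.0]]
wrist_force: [0.7, -0.0, -1.0]
gripper_width: 0.134
gripper_force: 30.0
```

```bash
python3 go.py .3970 .2039 .127 -1.9;python3 - <<'E'
from h import *
a=cap('scene','s6')
cv2.imwrite('pics/v6.png',cv2.resize(a['frame'][130:330,260:480],None,fx=3,fy=3,interpolation=2))
E
```

```text
t 31.35 pos [ 0.4164 -0.2645  0.1272] yaw -7.39 tilt 0.07 J [-14.  15. -25.  -0. -50.  96.] turn -5.49 shift [-3.490e+00 -4.675e+01  2.000e-02] F [ 0.7 -0.  -1. ] w 1.16 30.0
```

View pics/v6.png

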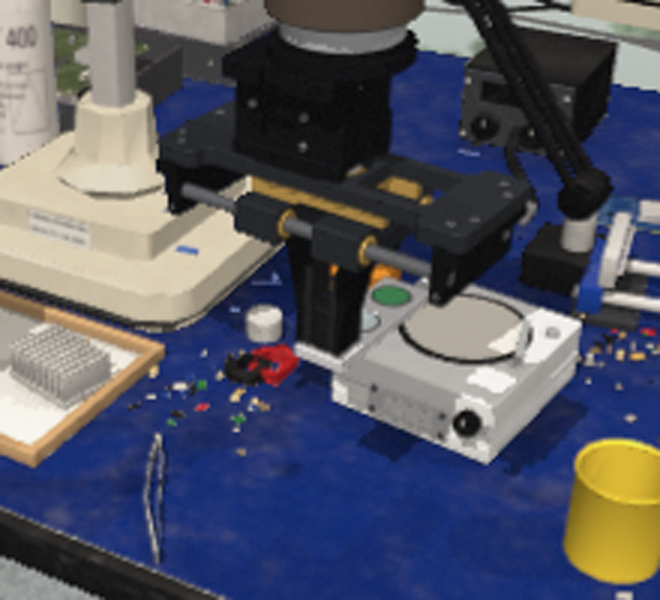

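The slider is out, level, under the fingers (320,350). Carry it to the cradle.

{"fn": "step_arm", "kwargs": {
  "targets": "0 0 -1 0; 0 0 -1 0; 0 0 -0.5 -2.5; 0 0 0 -3; 0 -1.4 0 0; 0 -2.5 0 0; -0.3 -3.3 0 0; -0.3 -3.3 0 0; -0.3 -3.3 0 0; -0.3 -3.3 0 0; -0.3 -3.3 0 0; -0.3 -3.3 0 0"
}}

```text
time_s: 32.4
tcp_pos: [0.4048, -0.0259, 0.1508]
ee_rot: [[0.999, -0.033, -0.003], [-0.033, -0.999, -0.001], [-0.003, 0.001, -1.0]]
wrist_force: [0.3, -0.8, -0.1]
gripper_width: 0.135
gripper_force: 30.0
```

{"fn": "step_arm", "kwargs": {
  "targets": "-0.3 -3.3 0 0; -0.3 -3.3 0 0; -0.3 -3.3 0 0; -0.3 -3.3 0 0; -0.3 -3.3 0 0; -0.2 -3.3 0 0; 0 -2.5 0 0; 0 -1.5 0 0; 0 -0.6 0 0; 0 0 0 0; 0 0 0 0; 0 0 0 0"
}}

```text
time_s: 33.4
tcp_pos: [0.3967, 0.2158, 0.1515]
ee_rot: [[0.999, -0.034, -0.001], [-0.034, -0.999, -0.001], [-0.001, 0.001, -1.0]]
wrist_force: [0.4, -0.7, -1.3]
gripper_width: 0.137
gripper_force: 30.0
```

```bash
python3 go.py .3970 .2039 .035 -1.9
```

```text
t 33.4 pos [0.3967 0.2158 0.1515] yaw -1.96 tilt 0.09 J [ 49.   9. -29.  -0. -52.  39.] turn -0.06 shift [ 0.07  1.19 11.65] F [ 0.4 -0.7 -1.3] w 1.2 30.0
```

{"fn": "step_arm", "kwargs": {
  "targets": "0.07 1.2 1 0; 0 0 2 0; 0 0 2 0; 0 0 2 0; 0 0 2 0; 0 0 1.5 0; 0 0 1 0; 0 0 0 0; 0 0 0 0; 0 0 0 0; 0 0 0 0"
}}

```text
time_s: 34.32
tcp_pos: [0.398, 0.2055, 0.038]
ee_rot: [[0.999, -0.033, 0.002], [-0.033, -0.999, 0.002], [0.002, -0.002, -1.0]]
wrist_force: [0.2, 0.2, -0.6]
gripper_width: 0.136
gripper_force: 30.0
```

```bash
python3 go.py .3970 .2039 .0155 -1.9
python3 - <<'E'
from h import *
a=cap('scene','s7');b=cap('top','t7')
o=cv2.resize(a['frame'][170:270,140:260],None,fx=5,fy=5,interpolation=2)
cv2.imwrite('pics/v7.png',o)
E
```

```text
t 34.32 pos [0.398  0.2055 0.038 ] yaw -1.9 tilt 0.13 J [ 48.  19. -37.   0. -34.  40.] turn -0.0 shift [-0.09  0.16  2.25] F [ 0.2  0.2 -0.6] w 1.18 30.0
```

View pics/v7.png

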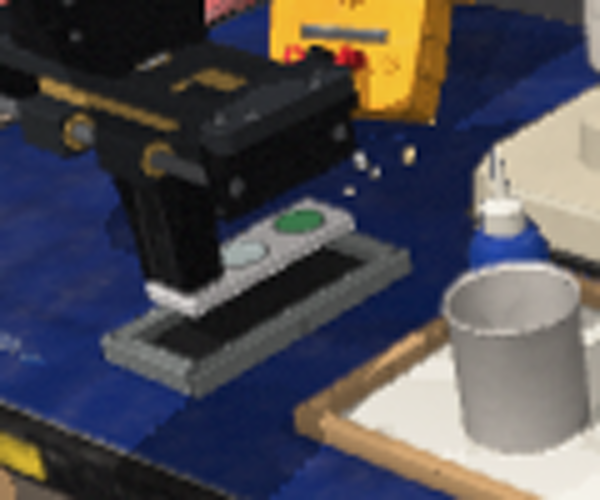

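Run:
```python
from h import *
a=load('s7')
y=np.radians(-1.9);R=np.array([[np.cos(y),-np.sin(y)],[np.sin(y),np.cos(y)]])
c=np.array([.398,.2055])+R@[.039,0]
for hx,hy,z in((-.05,.016,.035),(-.05,-.016,.035),(.05,-.016,.035),(-.05,-.016,.027)):
    p=proj(a,[[*(c+R@[hx,hy]),z]])[0];print(hx,hy,(p-[140,170]+.5)*5-.5)
```

```text
-0.05 0.016 [143.05202685 287.46826621]
-0.05 -0.016 [190.91169731 306.14244062]
0.05 -0.016 [351.90475912 215.4687793 ]
-0.05 -0.016 [194.21284821 321.4307848 ]
```

{"fn": "step_arm", "kwargs": {
  "targets": "-0.1 0.1 0.5 0; 0 0 0.5 0; 0 0 0.4 0; 0 0 0.3 0; 0 0 0.2 0; 0 0 0 0; 0 0 0 0; 0 0 0 0; 0 0 0 0"
}}

```text
time_s: 35.17
tcp_pos: [0.3964, 0.2044, 0.0181]
ee_rot: [[0.999, -0.033, 0.0], [-0.033, -0.999, 0.0], [0.0, -0.0, -1.0]]
wrist_force: [-0.2, 0.9, 0.1]
gripper_width: 0.136
gripper_force: 30.0
```

```bash
python3 go.py .3970 .2039 .015 -1.9
```

```text
t 35.17 pos [0.3964 0.2044 0.0181] yaw -1.88 tilt 0.02 J [ 48.  21. -39.   0. -30.  40.] turn 0.02 shift [0.06 0.05 0.31] F [-0.2  0.9  0.1] w 1.18 30.0
```

{"fn": "step_arm", "kwargs": {
  "targets": "0 0 0.1 0; 0 0 0.1 0; 0 0 0 0; 0 0 0 0; 0 0 0 0"
}}

```text
time_s: 35.58
tcp_pos: [0.3963, 0.2043, 0.016]
ee_rot: [[0.999, -0.033, -0.0], [-0.033, -0.999, -0.0], [-0.0, 0.0, -1.0]]
wrist_force: [-0.9, 0.1, -0.5]
gripper_width: 0.134
gripper_force: 30.0
```

{"fn": "step_arm", "kwargs": {
  "targets": "0 0 0.1 0; 0 0 0 0; 0 0 0 0; 0 0 0 0"
}}

```text
time_s: 35.92
tcp_pos: [0.3963, 0.2043, 0.015]
ee_rot: [[0.999, -0.033, -0.0], [-0.033, -0.999, -0.0], [-0.0, 0.0, -1.0]]
wrist_force: [-0.6, -0.3, -1.5]
gripper_width: 0.135
gripper_force: 30.0
```

```bash
python3 go.py .3970 .2039 .015 -1.9
```

```text
t 35.92 pos [0.3963 0.2043 0.015 ] yaw -1.88 tilt 0.0 J [ 48.  21. -39.   0. -30.  40.] turn 0.02 shift [ 0.07  0.04 -0.  ] F [-0.6 -0.3 -1.5] w 1.17 30.0
```

{"fn": "step_arm", "kwargs": {
  "targets": "0 0 0.05 0; 0 0 0 0; 0 0 0 0; 0 0 0 0"
}}

```text
time_s: 36.25
tcp_pos: [0.3963, 0.2043, 0.0149]
ee_rot: [[0.999, -0.033, 0.0], [-0.033, -0.999, 0.0], [0.0, -0.0, -1.0]]
wrist_force: [-2.0, -1.0, 5.2]
gripper_width: 0.135
gripper_force: 30.0
```

{"fn": "step_arm", "kwargs": {
  "targets": "0 0 0 0; 0 0 0 0; 0 0 0 0; 0 0 0 0; 0 0 -1 0; 0 0 -2 0; 0 0 -3 0; 0 0 -3 0; 0 0 -3 0; 0 0 0 0; 0 0 0 0",
  "claw": 3
}}

```text
time_s: 37.17
tcp_pos: [0.397, 0.2051, 0.136]
ee_rot: [[0.999, -0.033, 0.003], [-0.033, -0.999, 0.003], [0.003, -0.004, -1.0]]
wrist_force: [-0.1, -0.9, -0.1]
gripper_width: 0.343
gripper_force: 0.0
```

```bash
python3 go.py .4549 -.039 .16 -103.8
python3 - <<'E'
from h import *
a=cap('scene','s8')
cv2.imwrite('pics/v8.png',cv2.resize(a['frame'][170:290,140:330],None,fx=4.2,fy=4.2,interpolation=2))
E
```

```text
t 37.17 pos [0.397  0.2051 0.136 ] yaw -1.89 tilt 0.26 J [ 48.  10. -31.  -0. -49.  40.] turn 101.91 shift [ 22.33 -11.45  -2.4 ] F [-0.1 -0.9 -0.1] w 2.99 0.0
```

View pics/v8.png

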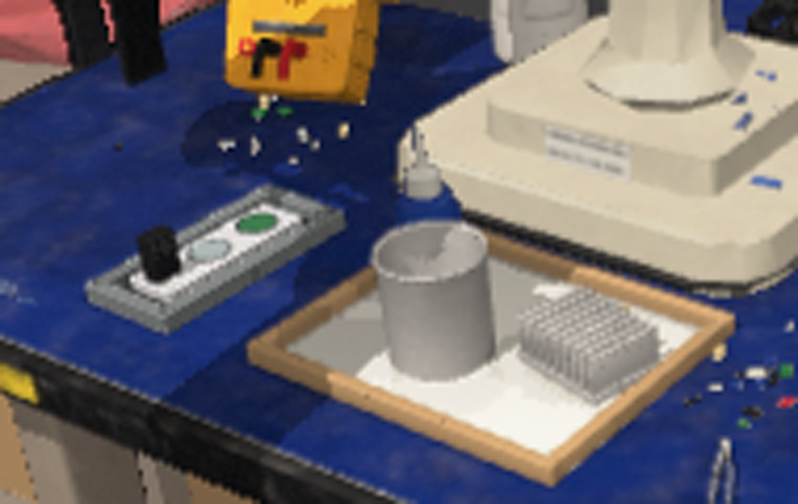

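The slider lies flat in the recess, grip up, at (215,255); the three items still stand in the tray. Heatsink back next.

{"fn": "step_arm", "kwargs": {
  "targets": "0 0 -2.4 0; 0.94 3.46 0 0; 0.94 3.46 0 0; 0.94 3.46 0 0; 0.94 3.46 0 0; 0.94 3.46 0 0; 0.94 3.46 0 0; 0.94 3.46 0 0; 0 0 0 7; 0 0 0 7; 0 0 0 7; 0 0 0 7",
  "claw": 6.5
}}

```text
time_s: 38.22
tcp_pos: [0.4529, -0.0406, 0.1564]
ee_rot: [[0.863, -0.505, -0.005], [-0.505, -0.863, -0.001], [-0.004, 0.003, -1.0]]
wrist_force: [-1.2, -0.1, -0.0]
gripper_width: 0.749
gripper_force: 0.0
```

{"fn": "step_arm", "kwargs": {
  "targets": "0 0 0 7; 0 0 0 7; 0 0 0 7; 0 0 0 7; 0 0 0 7; 0 0 0 7; 0 0 0 7; 0 0 0 7; 0 0 0 7; 0 0 0 7; 0 0 0 4; 0 0 0 0"
}}

```text
time_s: 39.22
tcp_pos: [0.453, -0.0401, 0.1566]
ee_rot: [[-0.241, -0.97, -0.004], [-0.97, 0.241, -0.001], [0.002, 0.004, -1.0]]
wrist_force: [-0.0, -0.2, -0.1]
gripper_width: 0.748
gripper_force: 0.0
```

```bash
python3 go.py .4549 -.039 .0086 -103.8
```

```text
t 39.22 pos [ 0.453  -0.0401  0.1566] yaw -103.96 tilt 0.24 J [ 15.   9. -28.  -0. -53. -29.] turn -0.16 shift [-0.15 -0.16 14.8 ] F [-0.  -0.2 -0.1] w 6.51 0.0
```

{"fn": "step_arm", "kwargs": {
  "targets": "-0.1 0 3 0; 0 0 3 0; 0 0 3 0; 0 0 2 0; 0 0 1.5 0; 0 0 1 0; 0 0 0.7 0; 0 0 0.4 0; 0 0 0 0; 0 0 0 0; 0 0 0 0"
}}

```text
time_s: 40.13
tcp_pos: [0.4548, -0.0388, 0.013]
ee_rot: [[-0.239, -0.971, 0.001], [-0.971, 0.239, 0.0], [-0.001, -0.001, -1.0]]
wrist_force: [-0.6, -0.0, -0.6]
gripper_width: 0.745
gripper_force: 0.0
```

```bash
python3 go.py .4549 -.039 .0086 -103.8
```

```text
t 40.13 pos [ 0.4548 -0.0388  0.013 ] yaw -103.85 tilt 0.07 J [ 16.  22. -37.   0. -30. -29.] turn -0.05 shift [ 0.02 -0.01  0.44] F [-0.6 -0.  -0.6] w 6.48 0.0
```

{"fn": "step_arm", "kwargs": {
  "targets": "0 0 0.3 0; 0 0 0.1 0; 0 0 0 0; 0 0 0 0"
}}

```text
time_s: 40.47
tcp_pos: [0.4544, -0.0389, 0.0086]
ee_rot: [[-0.24, -0.971, 0.0], [-0.971, 0.24, 0.0], [-0.0, -0.0, -1.0]]
wrist_force: [0.6, 0.3, -0.9]
gripper_width: 0.746
gripper_force: 0.0
```

{"fn": "step_arm", "kwargs": {
  "targets": "0 0 0 0; 0 0 0 0; 0 0 0 0; 0 0 0 0; 0 0 0 0; 0 0 0 0; 0 0 0 0; 0 0 0 0",
  "claw": 3.5
}}

```text
time_s: 41.13
tcp_pos: [0.4545, -0.0389, 0.0085]
ee_rot: [[-0.24, -0.971, 0.0], [-0.971, 0.24, 0.0], [-0.0, -0.0, -1.0]]
wrist_force: [-0.4, 0.9, 0.5]
gripper_width: 0.517
gripper_force: 30.0
```

{"fn": "step_arm", "kwargs": {
  "targets": "0 0 -1 0; 0 0 -2 0; 0 0 -2 0; 0 0 -1 0; 2 -0.35 0 0; 3 -0.52 0 0; 3.5 -0.61 0 0; 3.5 -0.61 0 0; 2 -0.35 0 0; 1 -0.18 0 0; 0 0 0 0; 0 0 0 0"
}}

```text
time_s: 42.13
tcp_pos: [0.4434, -0.1909, 0.0682]
ee_rot: [[-0.241, -0.971, -0.001], [-0.971, 0.241, 0.0], [-0.0, 0.001, -1.0]]
wrist_force: [-0.0, 0.1, -0.9]
gripper_width: 0.518
gripper_force: 30.0
```

```bash
python3 go.py .4446 -.191 .0061 -103.8
```

```text
t 42.13 pos [ 0.4434 -0.1909  0.0682] yaw -103.95 tilt 0.05 J [ -4.  19. -31.  -0. -41. -10.] turn -0.15 shift [-0.02 -0.12  6.21] F [-0.   0.1 -0.9] w 4.5 30.0
```

{"fn": "step_arm", "kwargs": {
  "targets": "0 0 1.5 0; 0 0 1.5 0; 0 0 1 0; 0 0 0.8 0; 0 0 0.6 0; 0 0 0.4 0; 0 0 0.3 0; 0 0 0 0; 0 0 0 0; 0 0 0 0; 0 0 0 0"
}}

```text
time_s: 43.05
tcp_pos: [0.4442, -0.1909, 0.0079]
ee_rot: [[-0.24, -0.971, 0.001], [-0.971, 0.24, -0.0], [-0.0, -0.001, -1.0]]
wrist_force: [-0.7, -0.9, -1.1]
gripper_width: 0.518
gripper_force: 30.0
```

```bash
python3 go.py .4446 -.191 .0061 -103.8
```

```text
t 43.05 pos [ 0.4442 -0.1909  0.0079] yaw -103.88 tilt 0.06 J [ -4.  25. -34.   0. -31. -10.] turn -0.08 shift [-0.   -0.04  0.18] F [-0.7 -0.9 -1.1] w 4.5 30.0
```

{"fn": "step_arm", "kwargs": {
  "targets": "0 0 0.12 0; 0 0 0 0; 0 0 0 0; 0 0 0 0"
}}

```text
time_s: 43.38
tcp_pos: [0.4442, -0.1909, 0.0065]
ee_rot: [[-0.24, -0.971, 0.001], [-0.971, 0.24, -0.0], [-0.0, -0.001, -1.0]]
wrist_force: [-0.2, 0.3, 0.5]
gripper_width: 0.511
gripper_force: 30.0
```

{"fn": "step_arm", "kwargs": {
  "targets": "0 0 0 0; 0 0 0 0; 0 0 0 0; 0 0 0 0; 0 0 0 0; 0 0 -1 0; 0 0 -3 0; 0 0 -3 0; 0 0 -3 0; 0 0 -3 0; 0 0 0 0; 0 0 0 0",
  "claw": 6.5
}}

```text
time_s: 44.38
tcp_pos: [0.4449, -0.1909, 0.1381]
ee_rot: [[-0.24, -0.971, 0.005], [-0.971, 0.24, -0.0], [-0.001, -0.005, -1.0]]
wrist_force: [-0.1, -0.7, -0.2]
gripper_width: 0.746
gripper_force: 0.0
```

{"fn": "step_arm", "kwargs": {
  "targets": "-3.55 1.19 0 0; -3.55 1.19 0 0; -3.55 1.19 0 0; -3.55 1.19 0 0; -3.55 1.19 0 0; -3.55 1.19 0 0; 0 0 0 7; 0 0 0 7; 0 0 0 7; 0 0 0 7; 0 0 0 3.2; 0 0 0 0",
  "claw": 8.7
}}

```text
time_s: 45.38
tcp_pos: [0.4246, 0.0328, 0.1349]
ee_rot: [[-0.709, -0.705, -0.003], [-0.705, 0.709, -0.001], [0.003, 0.001, -1.0]]
wrist_force: [-0.1, 0.3, 0.2]
gripper_width: 1.002
gripper_force: 0.0
```

```bash
python3 go.py .4257 .0329 .039 -135
```

```text
t 45.38 pos [0.4246 0.0328 0.1349] yaw -135.13 tilt 0.18 J [ 26.   8. -33.  -0. -49. -72.] turn -0.13 shift [-0.09 -0.07  9.59] F [-0.1  0.3  0.2] w 8.72 0.0
```

{"fn": "step_arm", "kwargs": {
  "targets": "0 0 2 0; 0 0 2 0; 0 0 2 0; 0 0 2 0; 0 0 1 0; 0 0 0.5 0; 0 0 0 0; 0 0 0 0; 0 0 0 0; 0 0 0 0"
}}

```text
time_s: 46.22
tcp_pos: [0.4261, 0.0333, 0.042]
ee_rot: [[-0.708, -0.706, 0.002], [-0.706, 0.708, 0.001], [-0.002, -0.001, -1.0]]
wrist_force: [1.1, 0.2, 0.3]
gripper_width: 1.001
gripper_force: 0.0
```

{"fn": "step_arm", "kwargs": {
  "targets": "0 0 0 0; 0 0 0 0; 0 0 0 0; 0 0 0 0; 0 0 0 0; 0 0 0 0; 0 0 0 0; 0 0 0 0; 0 0 0 0",
  "claw": 5
}}

```text
time_s: 46.97
tcp_pos: [0.4257, 0.0331, 0.0413]
ee_rot: [[-0.708, -0.706, 0.0], [-0.706, 0.708, -0.0], [-0.0, -0.0, -1.0]]
wrist_force: [-0.3, -0.4, 1.5]
gripper_width: 0.647
gripper_force: 30.0
```

```bash
python3 go.py .4093 -.2702 .0366 -135
```

```text
t 46.97 pos [0.4257 0.0331 0.0413] yaw -135.07 tilt 0.01 J [ 26.  17. -40.   0. -33. -72.] turn -0.07 shift [ 22.61 -20.28   0.47] F [-0.3 -0.4  1.5] w 5.63 30.0
```

{"fn": "step_arm", "kwargs": {
  "targets": "0 0 -1 0; 0 0 -2 0; 0 0 -2 0; 0 0 -2 0; 0 0 -1 0; 1 -0.9 0 0; 2 -1.8 0 0; 2.5 -2.25 0 0; 2.5 -2.25 0 0; 2.5 -2.25 0 0; 2.5 -2.25 0 0; 2.5 -2.25 0 0"
}}

```text
time_s: 47.97
tcp_pos: [0.4135, -0.1765, 0.121]
ee_rot: [[-0.708, -0.706, -0.001], [-0.706, 0.708, 0.0], [0.0, 0.001, -1.0]]
wrist_force: [0.9, 0.3, -1.2]
gripper_width: 0.649
gripper_force: 30.0
```

{"fn": "step_arm", "kwargs": {
  "targets": "2.5 -2.25 0 0; 2.5 -2.25 0 0; 1.5 -1.35 0 0; 0.6 -0.5 0 0; 0 0 0 0; 0 0 0 0; 0 0 0 0"
}}

```text
time_s: 48.55
tcp_pos: [0.4087, -0.2692, 0.1211]
ee_rot: [[-0.707, -0.707, -0.001], [-0.707, 0.707, 0.001], [0.0, 0.001, -1.0]]
wrist_force: [-0.7, -0.7, -1.3]
gripper_width: 0.645
gripper_force: 30.0
```

```bash
python3 go.py .4093 -.2702 .0393 -135
```

```text
t 48.55 pos [ 0.4087 -0.2692  0.1211] yaw -135.03 tilt 0.05 J [-14.  15. -26.  -0. -49. -31.] turn -0.03 shift [ 0.03 -0.11  8.18] F [-0.7 -0.7 -1.3] w 5.61 30.0
```

{"fn": "step_arm", "kwargs": {
  "targets": "0 0 2 0; 0 0 2 0; 0 0 2 0; 0 0 1 0; 0 0 0.6 0; 0 0 0.4 0; 0 0 0 0; 0 0 0 0; 0 0 0 0; 0 0 0 0"
}}

```text
time_s: 49.38
tcp_pos: [0.4095, -0.2703, 0.0421]
ee_rot: [[-0.708, -0.706, 0.002], [-0.706, 0.708, -0.001], [-0.001, -0.002, -1.0]]
wrist_force: [-0.7, -0.1, -1.9]
gripper_width: 0.647
gripper_force: 30.0
```

```bash
python3 go.py .4093 -.2702 .0393 -135
```

```text
t 49.38 pos [ 0.4095 -0.2703  0.0421] yaw -135.06 tilt 0.1 J [-14.  22. -31.   0. -37. -31.] turn -0.06 shift [0.   0.03 0.28] F [-0.7 -0.1 -1.9] w 5.63 30.0
```

{"fn": "step_arm", "kwargs": {
  "targets": "0 0 0.15 0; 0 0 0.05 0; 0 0 0 0; 0 0 0 0; 0 0 0 0"
}}

```text
time_s: 49.8
tcp_pos: [0.409, -0.2703, 0.0394]
ee_rot: [[-0.708, -0.706, 0.0], [-0.706, 0.708, -0.0], [-0.0, -0.0, -1.0]]
wrist_force: [0.2, 0.7, -0.4]
gripper_width: 0.652
gripper_force: 30.0
```

{"fn": "step_arm", "kwargs": {
  "targets": "0 0 0 0; 0 0 0 0; 0 0 0 0; 0 0 0 0; 0 0 0 0; 0 0 -1 0; 0 0 -2 0; 0 0 -3 0; 0 0 -3 0; 0 0 -3 0; 0 0 0 0; 0 0 0 0",
  "claw": 8.7
}}

```text
time_s: 50.8
tcp_pos: [0.41, -0.2705, 0.1611]
ee_rot: [[-0.708, -0.706, 0.005], [-0.706, 0.708, -0.001], [-0.003, -0.004, -1.0]]
wrist_force: [-0.7, 0.0, -0.1]
gripper_width: 0.998
gripper_force: 0.0
```

{"fn": "step_arm", "kwargs": {
  "targets": "-2.96 2.02 0 0; -2.96 2.02 0 0; -2.96 2.02 0 0; -2.96 2.02 0 0; -2.96 2.02 0 0; -2.96 2.02 0 0; -2.96 2.02 0 0; -2.96 2.02 0 0; -2.96 2.02 0 0; -2.96 2.02 0 0; 0 0 0 0",
  "claw": 6
}}

```text
time_s: 51.72
tcp_pos: [0.4769, 0.0863, 0.1581]
ee_rot: [[-0.704, -0.71, -0.0], [-0.71, 0.704, -0.0], [0.0, -0.0, -1.0]]
wrist_force: [-0.1, -0.8, -0.6]
gripper_width: 0.691
gripper_force: 0.0
```

{"fn": "step_arm", "kwargs": {
  "targets": "0 0 0 -7; 0 0 0 -7; 0 0 0 -7; 0 0 0 -7; 0 0 0 -7; 0 0 0 -7; 0 0 0 -7; 0 0 0 -7; 0 0 0 -7; 0 0 0 -7; 0 0 0 -7; 0 0 0 -7"
}}

```text
time_s: 52.72
tcp_pos: [0.4749, 0.0812, 0.1578]
ee_rot: [[0.633, -0.775, -0.003], [-0.775, -0.633, -0.001], [-0.001, 0.003, -1.0]]
wrist_force: [0.0, 0.5, 0.3]
gripper_width: 0.69
gripper_force: 0.0
```

{"fn": "step_arm", "kwargs": {
  "targets": "0 0 0 -6; 0 0 0 0; 0 0 0 0"
}}

```text
time_s: 52.97
tcp_pos: [0.4752, 0.0814, 0.1582]
ee_rot: [[0.704, -0.71, -0.002], [-0.71, -0.704, -0.001], [-0.001, 0.002, -1.0]]
wrist_force: [-0.8, -0.4, 0.4]
gripper_width: 0.689
gripper_force: 0.0
```

```bash
python3 go.py .4758 .0821 .0357 -45
```

```text
t 52.97 pos [0.4752 0.0814 0.1582] yaw -45.26 tilt 0.14 J [ 29.  12. -24.  -0. -54.  16.] turn -0.26 shift [-1.000e-02 -1.000e-01  1.225e+01] F [-0.8 -0.4  0.4] w 6.0 0.0
```

{"fn": "step_arm", "kwargs": {
  "targets": "0 -0.1 2 0; 0 0 2 0; 0 0 2 0; 0 0 2 0; 0 0 2 0; 0 0 1 0; 0 0 0.8 0; 0 0 0.2 0; 0 0 0 0; 0 0 0 0; 0 0 0 0; 0 0 0 0"
}}

```text
time_s: 53.97
tcp_pos: [0.4771, 0.0828, 0.0401]
ee_rot: [[0.706, -0.708, 0.002], [-0.708, -0.706, 0.001], [0.001, -0.002, -1.0]]
wrist_force: [-0.2, -0.7, -0.0]
gripper_width: 0.692
gripper_force: 0.0
```

{"fn": "step_arm", "kwargs": {
  "targets": "0 0 0 0; 0 0 0 0; 0 0 0 0; 0 0 0 0; 0 0 0 0; 0 0 0 0; 0 0 0 0; 0 0 0 0; 0 0 0 0",
  "claw": 2.5
}}

```text
time_s: 54.72
tcp_pos: [0.4766, 0.0825, 0.0393]
ee_rot: [[0.706, -0.708, -0.0], [-0.708, -0.706, -0.0], [0.0, 0.0, -1.0]]
wrist_force: [-1.0, -0.0, 0.4]
gripper_width: 0.402
gripper_force: 29.7
```

```bash
python3 go.py .4282 -.3458 .0337 -45
```

```text
t 54.72 pos [0.4766 0.0825 0.0393] yaw -45.08 tilt 0.01 J [ 29.  22. -32.   0. -36.  16.] turn -0.08 shift [26.86 33.71  0.56] F [-1.  -0.   0.4] w 3.49 29.7
```

{"fn": "step_arm", "kwargs": {
  "targets": "0 0 -1 0; 0 0 -2 0; 0 0 -2 0; 0 0 -2 0; 0 0 -2 0; 0 0 -1 0; 0 0 0 0; 0 0 0 0"
}}

```text
time_s: 55.38
tcp_pos: [0.4764, 0.0826, 0.1393]
ee_rot: [[0.706, -0.708, 0.0], [-0.708, -0.706, 0.001], [-0.0, -0.001, -1.0]]
wrist_force: [-0.2, -0.5, -0.4]
gripper_width: 0.399
gripper_force: 29.7
```

{"fn": "step_arm", "kwargs": {
  "targets": "1 1.2 0 0; 2 2.5 0 0; 2.5 3.1 0 0; 2.5 3.1 0 0; 2.5 3.1 0 0; 2.5 3.1 0 0; 2.5 3.1 0 0; 2.5 3.1 0 0; 2.5 3.1 0 0; 2.5 3.1 0 0; 2.5 3.1 0 0; 1.4 2.1 0 0"
}}

```text
time_s: 56.38
tcp_pos: [0.4267, -0.3488, 0.1373]
ee_rot: [[0.705, -0.71, -0.003], [-0.71, -0.705, 0.001], [-0.002, 0.001, -1.0]]
wrist_force: [0.7, 0.1, -0.6]
gripper_width: 0.402
gripper_force: 29.7
```

{"fn": "step_arm", "kwargs": {
  "targets": "0 0 0 0; 0 0 0 0; 0 0 0 0; 0 0 0 0"
}}

```text
time_s: 56.72
tcp_pos: [0.4276, -0.3449, 0.1385]
ee_rot: [[0.707, -0.707, -0.002], [-0.707, -0.707, 0.001], [-0.002, 0.0, -1.0]]
wrist_force: [0.6, 0.8, 0.3]
gripper_width: 0.405
gripper_force: 29.7
```

```bash
python3 go.py .4282 -.3458 .0373 -45
```

```text
t 56.72 pos [ 0.4276 -0.3449  0.1385] yaw -45.02 tilt 0.1 J [-22.  19. -17.  -0. -54.  67.] turn -0.02 shift [ 0.1   0.02 10.12] F [0.6 0.8 0.3] w 3.53 29.7
```

{"fn": "step_arm", "kwargs": {
  "targets": "0.1 0 1 0; 0 0 2 0; 0 0 2 0; 0 0 2 0; 0 0 1.5 0; 0 0 0.8 0; 0 0 0.4 0; 0 0 0.2 0; 0 0 0 0; 0 0 0 0; 0 0 0 0; 0 0 0 0"
}}

```text
time_s: 57.72
tcp_pos: [0.4291, -0.3469, 0.0411]
ee_rot: [[0.706, -0.708, 0.002], [-0.708, -0.706, -0.001], [0.002, -0.001, -1.0]]
wrist_force: [0.2, 0.2, -0.6]
gripper_width: 0.401
gripper_force: 29.7
```

```bash
python3 go.py .4282 -.3458 .0373 -45
```

```text
t 57.72 pos [ 0.4291 -0.3469  0.0411] yaw -45.08 tilt 0.1 J [-22.  26. -23.   0. -41.  67.] turn -0.08 shift [-0.14 -0.01  0.38] F [ 0.2  0.2 -0.6] w 3.48 29.7
```

{"fn": "step_arm", "kwargs": {
  "targets": "-0.1 0 0.2 0; 0 0 0.05 0; 0 0 0 0; 0 0 0 0; 0 0 0 0"
}}

```text
time_s: 58.13
tcp_pos: [0.4279, -0.346, 0.0378]
ee_rot: [[0.706, -0.708, 0.0], [-0.708, -0.706, -0.0], [0.0, 0.0, -1.0]]
wrist_force: [0.2, 0.6, -1.7]
gripper_width: 0.407
gripper_force: 29.7
```

```bash
python3 go.py .4282 -.3458 .0373 -45
```

```text
t 58.13 pos [ 0.4279 -0.346   0.0378] yaw -45.08 tilt 0.0 J [-22.  27. -23.   0. -40.  67.] turn -0.08 shift [ 0.01 -0.03  0.05] F [ 0.2  0.6 -1.7] w 3.54 29.7
```

{"fn": "step_arm", "kwargs": {
  "targets": "0 0 0.05 0; 0 0 0 0; 0 0 0 0"
}}

```text
time_s: 58.38
tcp_pos: [0.428, -0.346, 0.0373]
ee_rot: [[0.706, -0.708, 0.0], [-0.708, -0.706, -0.0], [0.0, -0.0, -1.0]]
wrist_force: [0.8, -0.1, 0.4]
gripper_width: 0.402
gripper_force: 29.7
```

{"fn": "step_arm", "kwargs": {
  "targets": "0 0 0 0; 0 0 0 0; 0 0 0 0; 0 0 0 0; 0 0 -0.5 0; 0 0 -1 0; 0 0 -3 0; 0 0 -3 0; 0 0 -3 0; 0 0 -3 0; 0 0 -3 0; 0 0 0 0",
  "claw": 6
}}

```text
time_s: 59.38
tcp_pos: [0.4311, -0.3481, 0.2106]
ee_rot: [[0.707, -0.707, 0.013], [-0.707, -0.707, -0.008], [0.015, -0.003, -1.0]]
wrist_force: [0.5, -0.0, 0.5]
gripper_width: 0.69
gripper_force: 0.0
```

{"fn": "step_arm", "kwargs": {
  "targets": "-2.6 -2.6 0 0; -2.6 -2.6 0 0; -2.6 -2.6 0 0; -2.6 -2.6 0 0; -2.6 -2.6 0 0; -2.6 -2.6 0 0; -2.6 -2.6 0 0; -2.6 -2.6 0 0; -2.6 -2.6 0 0; 0 0 0 0; 0 0 0 0; 0 0 0 0"
}}

```text
time_s: 60.38
tcp_pos: [0.4283, -0.0149, 0.2028]
ee_rot: [[0.707, -0.707, 0.001], [-0.707, -0.707, 0.0], [0.0, -0.001, -1.0]]
wrist_force: [0.0, 1.0, -0.8]
gripper_width: 0.685
gripper_force: 0.0
```

Run:
```python
from h import *
a=cap('scene','s9');b=cap('top','t9')
s=load('scene0');f=lambda c:cv2.resize(c['frame'][220:330,310:450],None,fx=2.85,fy=2.85,interpolation=2)
g=lambda c:cv2.resize(c['frame'][175:290,150:460],None,fx=2.58,fy=2.58,interpolation=2)
cv2.imwrite('pics/v9.png',np.vstack([np.hstack([f(s),f(a)])[:, :798],cv2.resize(g(b)[:270],(798,270))]))
```

```text
(no output)
```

View pics/v9.png

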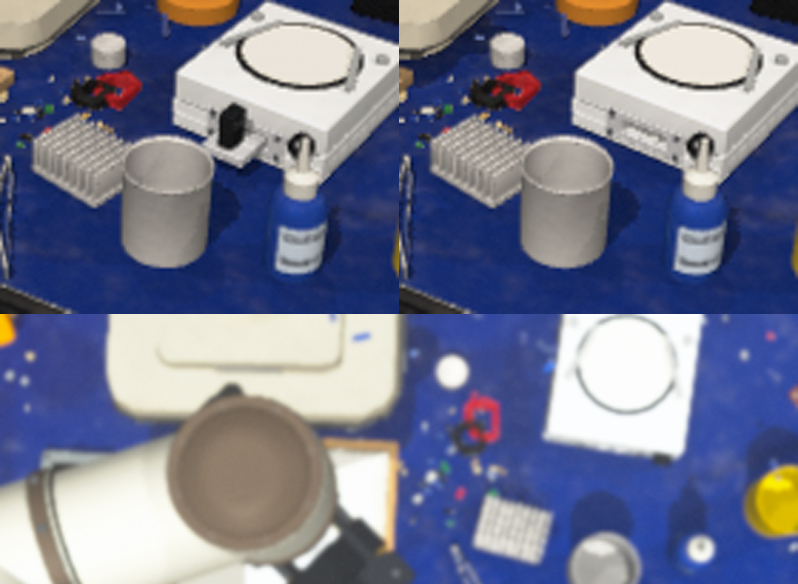

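Before (left) and after (right), the cup (567,200), bottle (700,225) and heatsink (480,160) are upright in the same places, within about 1 px. The slot is empty and the arm is clear of everything.

```bash
python3 -c "
from station import r; print(r.finish_job())"
```

```text
the job is handed in; nothing more can be done
None
```

I've handed the job in at about 60 s of the 147 s allowed: the slider lies flat in the cradle with its grip up, and the cup, bottle and heatsink stand upright where they started (within about a pixel, roughly 2 mm, in the pictures). The hand-in returned no verdict.

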